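Dock the adapter case under the shelf and shut its keeper

ROBOT

A 6-joint arm with a two-finger parallel gripper is mounted at the origin on a cart in front of the work surface, level with it; the furniture and walls round the work are solid. World frame = base frame: x ahead of the robot, y to its left, z up, the work surface at z = 0. Lengths are in mm, angles in rad, forces in N, time in s.
With the tool pointing down it reaches from about 250 to 775 mm from the base axis. Payload 4 kg.
Tool frame: the origin (TCP) lies at the very end of the fingers, on their centre line; the grasp point (between the pads) lies 19 mm behind it; z points along the fingers, x is the direction in which the jaws open and shut, and the axes are right-handed (so a half turn about z gives the same grasp; the last joint's range is limited). The gripper opens to 94 mm and grips with 3 to 60 N. Pads are 16 mm wide; open, the fingers measure 119 mm over their backs; the gripper's body (75 mm by 177 mm) begins 78 mm behind the grasp point.
Start: joints at [-1.347, 0.087, 1.371, -0, 1.684, -0.103], TCP at [176.556, -520.914, 169.906] pointing down, gripper open.
Joint ranges: [-3.1, 3.1], [-0.76, 2.03], [0.27, 2.55], [-1.08, 4.22], [0.17, 2.65], [-2.57, 2.57]. Speed limits (rad/s): [2.79, 2.79, 3.14, 3.14, 3.14, 3.14].

INTERFACE

Orientations are given as a unit quaternion [w, x, y, z].
In Python, from plant import sensors, imaging, sign_off, nets gives the robot as it stands. The module is installed in compiled form; this text tells all that it offers.
- The arm moves only by the tool move_arm, never from a script. Its argument "motion" is text: rows parted by semicolons, each of 7 numbers parted by spaces: the shift along the tool's x, y, z in m, then the turn, a rotation vector about the tool's x, y, z in rad, then the closure in counts, from 0 (fully open) to 255 (shut). A call has 1 to 8 rows; each row shifts and turns the commanded pose from where the row before left it, along the tool's axes as they then stand; what a row does not reach is not made up. A row lasts 1/12 s, in which the tool goes at most 41.7 mm and 7.16 degrees, less where a joint would pass 70% of its speed; a pose out of reach is approached as far as the arm can. A call is refused whole if a number of a shift passes 0.0417 or a number of a turn 0.125, either way. A call with a gripper value outside its range is refused whole. The fingers move at their own pace and stop on an object; "squeeze" is the grip in N (left out, the last holds). Time passes only in rows, so rows that do not move let the fingers close. It gives the time, the measured TCP pose, the force and the opening at its end, in the units of the state.
- sensors.get_state(): the state, without advancing time (a new reading comes with each control period).
- imaging.get_image(name): name is "scene" or "top" or "wrist"; returns a dict with "image" (420x560x3 uint8, red, green, blue), "vertical_fov" (degrees; the focal length in pixels is half the picture's height over the tangent of half this angle, whatever the lens; pixels are square), "cx", "cy" (the principal point, pixels), "distortion" ([k1, k2, p1, p2, k3] as OpenCV has them; the pictures are not rectified), "R" (3x3) and "t" (3): a world point X has camera coordinates R X + t; the wrist camera has in their place "hand_eye" (4x4, takes a point from camera to tool coordinates, whose origin is the TCP and whose axes are the tool frame's). Camera axes: x right, y down, z forward; pixel columns grow to the right and rows downward; lengths in mm; the calibration is good to about 2 mm. A picture is of the moment at which its call begins: read the wrist's pose just before it. There is no depth.
- sign_off(): hands the job in, once; it reports no verdict.
Trained networks look in the newest picture that a camera, given by its name, has taken for a name from the list of things; names that differ only in an ending like _2 or _b are one class to them, and where a whole thing is asked for, a point or a joint stands for the part that bears it (a point fixed in the world has none). Each returns a list of dicts, best first, with "p" (0 to 1); they miss things now and then, are a little off and sometimes report something else, mostly with a low value. They report only what shows in the picture. A call takes as long as a camera call.
- nets.outline_of(camera, label): "mask" (420x560 bool, what is visible of it) and "bbox" ([left, top, right, bottom] as shares, 0 to 1, of the picture: columns of its width, rows of its height, round what is visible of it).
- nets.pinpoint(camera, label): "at" ([column, row] as shares, 0 to 1, of the picture: columns of its width, rows of its height: a listed point, or the origin of a listed thing).
The state is a dict: "t": time; "joint_pos": joint angles; "joint_velocities": joint speeds; "joint_torque": joint torques, N m; "tcp_pos": TCP position; "ee_rot": TCP orientation; "ft_force": force on the tool from outside, world axes, zero at the start; "moment": the same for the moment, N m; "width": finger opening in mm.
Only numpy, scipy, OpenCV 4.12 (cv2) and the standard library are available. Lean on these libraries where they do the work, as an engineer would, in place of code of your own. Each camera call takes 0.05 s, during which the arm holds its last target.

TASK

Stow the white plastic case in the bay under the small shelf: set it flat and lengthwise between the two guide strips, slide it in under the shelf until it is fully home against the back stop, then swing the keeper bar fully shut across the lane so the case cannot slide out. Leave the other things where they are, and let go of everything.

Things in the scene. Friction and masses are not known exactly. Their poses are not given: they have to be found in the camera images.
- white_case: white plastic adapter case, a closed rounded box 61 x 87 x 36 mm, about 0.16 kg, lying flat on the desk. Origin at the centre of its underside; body x along the 61 mm width, y along the 87 mm length, z up. Either end may go in first.
- dock: fixed docking bay. Origin on the desk below the middle of the shelf's front edge; x into the bay (away from the robot), y left, z up. Grey floor plate 4 mm thick, x -125 to 130 mm, y -90 to 90. Two aluminium guide strips, 6 mm wide, tops 12 mm above the desk, make a lane 67 mm wide centred on y = 0, x -100 to 95; front ends flare outwards to x = -121. Rubber-faced back stop at x = 93.
- bay_home (a point): on the lane's floor plate: where the centre of the case's underside is when the case is fully home (dock x = 49.5, y = 0, z = 4 mm). The case's near end is then at dock x = 6 mm.
- shelf_edge (a point): middle of the lower front edge of the wooden shelf board (dock x = 0, z = 115 mm). The board covers dock x 0 to 130, y -90 to 90 mm, top 127 mm above the desk, with side panels at y = -88 and 88 mm; only dock x < 0 is open above.
- keeper (a joint): angle of the steel keeper bar, rad: 0 = shut, against its stop, across the lane along dock -y just in front of the docked case; grows as it opens towards the robot, then outwards to the left, up to 2.5. Stays where left. At angle q it points along (-sin q, -cos q) in dock x, y. Bar 12 mm wide, 19 to 25 mm above the desk, 94 mm long from the hinge.
- keeper_hinge (a point): the keeper's upright hinge axis, at dock x = -10, y = +56 mm, 22 mm above the desk
- keeper_knob (a point): top centre of the keeper's upright black round handle, 12 mm diameter, 78 mm from the hinge axis; it stands from 25 to 80 mm above the desk
- round_block: bystander: flat round steel test block, 64 mm diameter, 15 mm high; origin at the centre of its underside
- dropper_bottle: bystander: upright brown dropper bottle, 33 mm diameter, 102 mm high; origin at the centre of its underside
- dish: bystander: shallow round dish, 64 mm diameter, 12 mm high; origin at the centre of its underside
- lens: bystander: microscope objective, 28 mm diameter, 46 mm high, standing on the shelf board; origin at the centre of its underside

How it is judged (in metres and radians):
On the way, in this order (a step that is already met when the one before it is completed fails the run):
1. the case lies flat in the lane, fully home against the back stop (x of white_case in the frame of dock between 0.0435 and 0.056 m and y of white_case in the frame of dock between -0.007 and 0.007 m and height (world z) of white_case below 0.009 m and angle between white_case's own z axis and vertical below 0.1 rad), for 0.2 s.
2. the keeper is swung shut behind it (value of joint keeper below 0.12 rad), for 0.2 s.
At the end, for the whole second after the job is handed in: the case lies flat, right way up and lengthwise in the lane, within 6 mm of touching the back stop and at rest, with the keeper bar shut (within 0.12 rad of its stop) (all of step 1 and angle between the y axis of white_case and the x axis of dock, either way round below 0.12 rad and linear speed of white_case below 0.01 m/s and value of joint keeper below 0.12 rad).
It fails at once if a bystander (round block, bottle, dish or lens) is moved more than 20 mm (distance of any of round_block, dropper_bottle, dish, lens from where it was at the start of the episode above 0.02 m).
It fails at once if the dropper bottle or the lens is tipped over (angle between any of dropper_bottle, lens's own z axis and vertical above 0.5 rad).
It also fails if it takes over 67 s, if anything falls off the work surface, if the arm or the gripper's body presses on something with over 40 N, if the wrist force passes 120 N, or if a joint passes its speed limit or range.

## Working session

There is one attempt and no reset: what is moved stays moved. The work goes in short steps, Python scripts to look and compute and a tool call to move; the robot and the scene stay as the last step left them, time stands still between calls to the robot, and variables do not carry over. Pictures are saved under pics/ and viewed, and the job is handed in when it is done.

Besides the shell and the picture viewer there is one more tool, called after "Emit:" as a command line: name --argument value ..., lists and objects as JSON in quotes. move_arm: Moves the arm, as the interface text tells. Its arguments: {"type":"object","properties":{"motion":{"type":"string"},"squeeze":{"type":"number"}},"required":["motion"]}

```bash
mkdir -p pics; ls; python3 - <<'E'
from plant import sensors, imaging, nets
import cv2
s=sensors.get_state(); print(s)
for n in ["scene","top","wrist"]:
    d=imaging.get_image(n); cv2.imwrite(f"pics/{n}0.png",d["image"][:,:,::-1])
    print(n,{k:v for k,v in d.items() if k!="image"})
E
```

```text
pics
{'t': 0.0, 'joint_pos': array([-1.34706531e+00,  8.79798825e-02,  1.37223209e+00, -3.66695980e-05,
        1.68355024e+00, -1.03076424e-01]), 'joint_velocities': array([ 0.00209373, -0.00076298, -0.00100897,  0.00020851, -0.00084343,
       -0.00147404]), 'joint_torque': array([ 1.91245549e-04, -3.40182495e+01, -3.02426648e+01,  7.15757394e-02,
        3.31172347e-02, -1.66335117e-04]), 'tcp_pos': array([ 176.42141828, -520.29957813,  168.70187385]), 'ee_rot': array([-7.05777742e-04,  8.12716327e-01, -5.82658557e-01, -8.23991479e-04]), 'ft_force': array([-0.08675838,  0.40852123,  0.69715092]), 'moment': array([0.0079215 , 0.03521567, 0.03528323]), 'width': 94.27301663334164}
scene {'vertical_fov': 42.12644558862445, 'cx': 286.0970609601445, 'cy': 207.36702967775636, 'distortion': array([0.00335471, 0.        , 0.        , 0.        , 0.        ]), 'R': array([[-0.92454978, -0.38068818, -0.01685874],
       [-0.19846321,  0.51881739, -0.83152923],
       [ 0.32529996, -0.76544433, -0.5552251 ]]), 't': array([ 492.10563915,  186.57546576, 1725.22855329])}
top {'vertical_fov': 44.
[... 199 characters left out ...]
51411],
       [-0.98909873, -0.017368  , -0.14622602],
       [ 0.14652136, -0.01715636, -0.98905872]]), 't': array([ -22.76612383,  559.68429346, 1589.92323734])}
wrist {'vertical_fov': 71.93665030392567, 'cx': 277.64853074344217, 'cy': 208.96559485778266, 'distortion': array([-0.05464715,  0.        ,  0.        ,  0.        ,  0.        ]), 'hand_eye': array([[ 9.99999611e-01, -8.80157043e-04, -5.67439971e-05,
         4.73400149e-01],
       [ 8.63984352e-04,  9.64630088e-01,  2.63605854e-01,
        -7.65781413e+01],
       [-1.77277582e-04, -2.63605800e-01,  9.64630474e-01,
        -2.15591686e+02],
       [ 0.00000000e+00,  0.00000000e+00,  0.00000000e+00,
         1.00000000e+00]])}
```

View pics/top0.png

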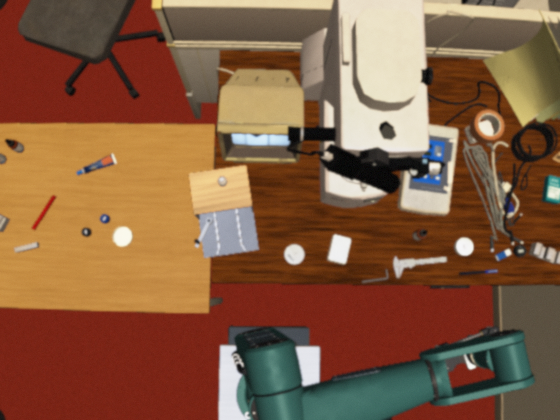

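View pics/scene0.png

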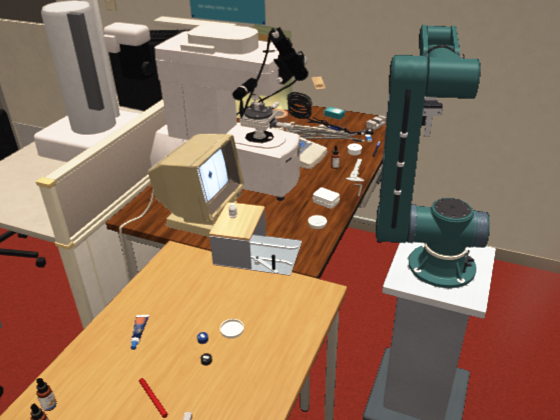

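```bash
cat > h.py <<'E'
import numpy as np, cv2
from plant import sensors, imaging, nets
from scipy.spatial.transform import Rotation as Ro
def cam(name, d=None, s=None):
    if s is None: s=sensors.get_state()
    if d is None: d=imaging.get_image(name)
    f=210/np.tan(np.radians(d["vertical_fov"]/2))
    K=np.array([[f,0,d["cx"]],[0,f,d["cy"]],[0,0,1]])
    if name=="wrist":
        w=s["ee_rot"]; Rt=Ro.from_quat([w[1],w[2],w[3],w[0]]).as_matrix()
        H=d["hand_eye"]; Rwc=Rt@H[:3,:3]; c=Rt@H[:3,3]+s["tcp_pos"]
        R=Rwc.T; t=-R@c
    else: R,t=d["R"],d["t"]
    return dict(K=K,D=d["distortion"],R=R,t=t,img=d["image"])
def unproj(c,px,z):
    u=cv2.undistortPoints(np.array(px,float).reshape(-1,1,2),c["K"],c["D"]).reshape(-1,2)
    ray=np.c_[u,np.ones(len(u))]@c["R"]; o=-c["R"].T@c["t"]
    return o+ray*((np.asarray(z)-o[2])/ray[:,2])[:,None]
def proj(c,X):
    return cv2.projectPoints(np.array(X,float).reshape(-1,1,3),cv2.Rodrigues(c["R"])[0],c["t"],c["K"],c["D"])[0].reshape(-1,2)
E
python3 - <<'E'
from h import *
Z={'white_case':0,'shelf_edge':115,'bay_home':4,'keeper_hinge':22,'keeper_knob':80,'round_block':0,'dropper_bottle':0,'dish':0,'lens':127,'dock':0}
for n in ["top","scene"]:
    c=cam(n)
    for l,z in Z.items():
        for r in nets.pinpoint(n,l)[:2]:
            px=np.array(r["at"])*[560,420]
            print(n,l,round(r["p"],2),px.round(1),unproj(c,px,[z])[0].round(1))
E
```

```text
top white_case 0.65 [337.6 250.9] [ 455.1 -217.     0. ]
top shelf_edge 0.65 [220.7 208.6] [569.7 157.8 115. ]
top bay_home 0.59 [223.8 199.4] [618.4 159.    4. ]
top keeper_hinge 0.82 [208.7 220.3] [545.7 204.2  22. ]
top keeper_knob 0.53 [196.2 237.6] [482.8 234.5  80. ]
top round_block 0.54 [294.1 251.4] [451.3 -74.6   0. ]
top dish 0.71 [123.9 236.3] [490.7 484.6   0. ]
top lens 0.41 [224.6 185.9] [638.4 146.9 127. ]
top dock 0.82 [226.1 214.9] [567.6 150.2   0. ]
scene white_case 0.69 [325.1 197.2] [ 475.8 -252.2    0. ]
scene shelf_edge 0.67 [257.2 226.2] [564.9 155.8 115. ]
scene bay_home 0.63 [242.6 250.7] [621.6 160.6   4. ]
scene bay_home 0.31 [273.9 257.4] [511.  155.5   4. ]
scene keeper_hinge 0.96 [256.1 253.5] [563.3 178.2  22. ]
scene keeper_knob 0.75 [231.3 217.4] [689.8  97.3  80. ]
scene keeper_knob 0.7 [276.1 257. ] [466.2 236.6  80. ]
scene round_block 0.5 [318.7 224. ] [439.8 -78.1   0. ]
scene dropper_bottle 0.74 [322.8 201.4] [ 474.3 -221.5    0. ]
scene dropper_bottle 0.63 [333.5 164.6] [ 525.2 -503.6    0. ]
scene dish 0.87 [227.7 330.7] [504.6 492.6   0. ]
scene lens 0.59 [230.5 217.2] [658.4 156.5 127. ]
scene dock 0.67 [264.3 254.8] [547.8 149.9   0. ]
```

```bash
python3 - <<'E'
import cv2,numpy as np
t=cv2.imread('pics/top0.png'); s=cv2.imread('pics/scene0.png')
a=cv2.resize(t[155:285,180:370],None,fx=4,fy=4,interpolation=cv2.INTER_CUBIC)
cv2.imwrite('pics/a.png',a)
b=cv2.resize(s[140:280,200:380],None,fx=4,fy=4,interpolation=cv2.INTER_CUBIC); cv2.imwrite('pics/b.png',b)
c=cv2.resize(s[20:140,380:520],None,fx=4,fy=4,interpolation=cv2.INTER_CUBIC); cv2.imwrite('pics/c.png',c)
E
```

```text
(no output)
```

View pics/a.png

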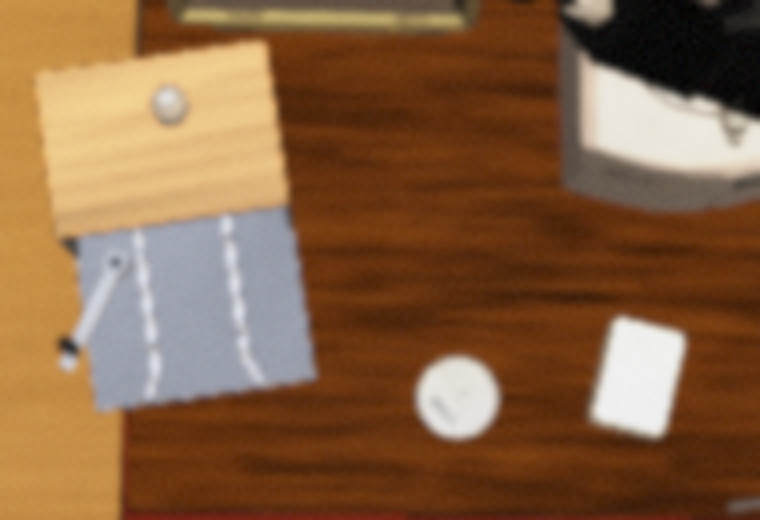

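View pics/b.png

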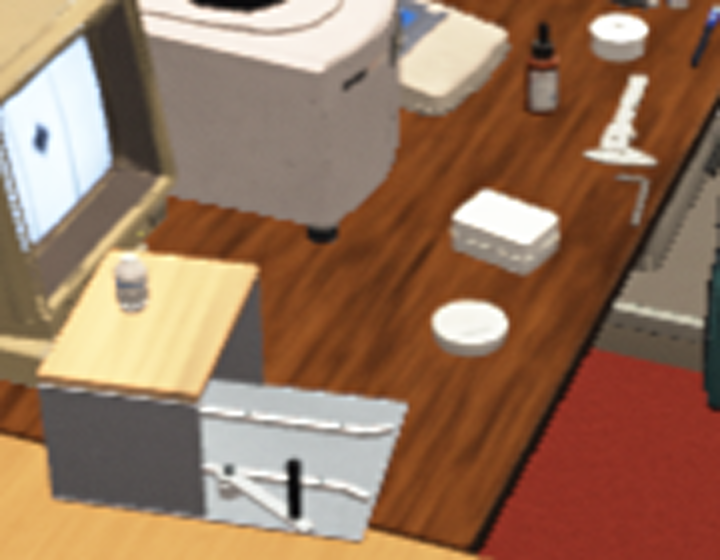

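View pics/c.png

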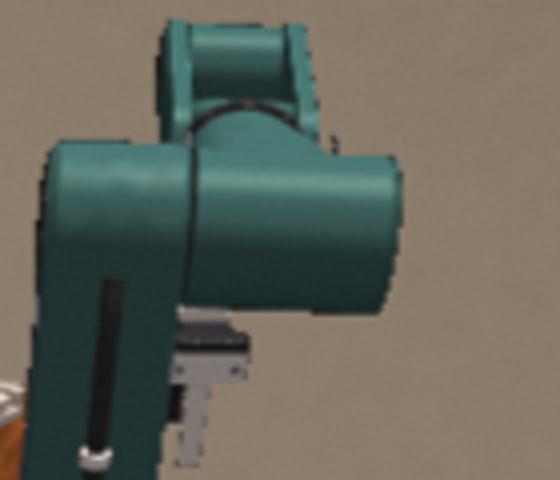

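View pics/wrist0.png

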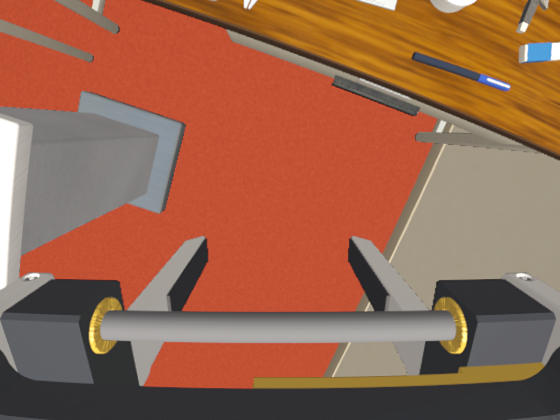

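Emit:
move_arm --motion "-0.02 -0.03 0 0 0 0.1 0;-0.02 -0.03 0 0 0 0 0;-0.02 -0.03 0 0 0 0 0;-0.02 -0.03 0 0 0 0 0;-0.02 -0.03 0 0 0 0 0;-0.02 -0.03 0 0 0 0 0;-0.02 -0.03 0 0 0 0 0;-0.02 -0.03 0 0 0 0 0" --squeeze 20

```text
t: 1.92
tcp_pos: [372.6, -307.3, 170.2]
ee_rot: [0.0, 0.783, -0.623, 0.0]
ft_force: [0.7, -0.3, -0.5]
width: 94.2
```

Emit:
move_arm --motion "-0.01 -0.03 0 0 0 0.12 0;0 0 0 0 0 0.12 0;0 0 0 0 0 0.12 0;0 0 0 0 0 0.12 0;0 0 0 0 0 0 0;0 0 0 0 0 0 0"

```text
t: 2.42
tcp_pos: [398.7, -292.1, 169.9]
ee_rot: [0.0, -0.613, 0.79, -0.0]
ft_force: [-0.2, -0.2, 0.5]
width: 94.1
```

```bash
cat >> h.py <<'E'
def rot(s):
    w=s["ee_rot"]; return Ro.from_quat([w[1],w[2],w[3],w[0]]).as_matrix()
def show(n,fn,scale=1):
    s=sensors.get_state(); c=cam(n,None,s); cv2.imwrite(fn,c["img"][:,:,::-1]); return s,c
E
python3 - <<'E'
from h import *
s,c=show("wrist","pics/w1.png"); print(s["tcp_pos"],rot(s))
m=nets.outline_of("wrist","white_case")
print(len(m),m[0]["p"],m[0]["bbox"])
for r in nets.pinpoint("wrist","white_case"): 
    px=np.array(r["at"])*[560,420]; print(r["p"],px,unproj(c,px,[0]))
E
```

```text
[ 398.72462086 -292.13423408  169.90115023] [[-2.47369978e-01 -9.68921096e-01  6.55863298e-05]
 [-9.68921097e-01  2.47369974e-01 -6.90223225e-05]
 [ 5.06530957e-05 -8.06220290e-05 -9.99999995e-01]]
1 0.87 [0.3186, 0.2898, 0.4216, 0.4693]
0.95 [210.896 157.584] [[ 461.24588994 -217.43497549    0.        ]]
```

View pics/w1.png

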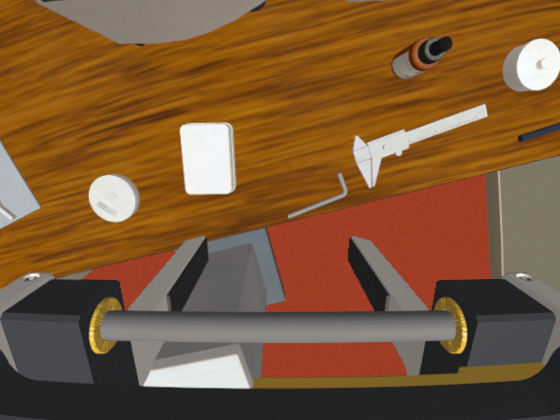

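```bash
cat >> h.py <<'E'
from scipy.optimize import minimize
def fitbox(c,mask,x0,z0=0,w=61,l=87,h=36,r=8):
    a=np.linspace(0,np.pi/2,6); pts=[]
    for sx,sy,k in [(1,1,0),(-1,1,1),(-1,-1,2),(1,-1,3)]:
        for t in a+k*np.pi/2: pts.append([sx*(w/2-r)+r*np.cos(t),sy*(l/2-r)+r*np.sin(t)])
    pts=np.array(pts); P=np.r_[np.c_[pts,np.full(len(pts),z0+2.)],np.c_[pts,np.full(len(pts),z0+h)]]
    S=4; m4=cv2.resize(mask.astype(np.float32),None,fx=S,fy=S,interpolation=cv2.INTER_LINEAR)>.5
    def cost(v):
        cs,sn=np.cos(v[2]),np.sin(v[2]); Q=P.copy()
        Q[:,0]=v[0]+cs*P[:,0]-sn*P[:,1]; Q[:,1]=v[1]+sn*P[:,0]+cs*P[:,1]
        q=proj(c,Q); q=q*S+S/2-.5
        hull=cv2.convexHull(q.astype(np.float32)); im=np.zeros(m4.shape,np.uint8)
        cv2.fillConvexPoly(im,np.round(hull*16).astype(np.int32),1,shift=4); im=im>0
        return 1-(im&m4).sum()/(im|m4).sum()
    best=None
    R=minimize(cost,x0,method="Nelder-Mead",options=dict(initial_simplex=np.array([x0]+[np.add(x0,d) for d in ([8,0,0],[0,8,0],[0,0,.1])])))
    return R.x,R.fun
E
python3 - <<'E'
from h import *
s=sensors.get_state();c=cam("wrist",None,s)
m=nets.outline_of("wrist","white_case")[0]["mask"]
print(fitbox(c,m,[461,-217,-.24-0.0]))
g=c["img"].astype(int); w=(g.min(2)>175); lab=cv2.connectedComponents(w.astype(np.uint8))[1]; w=lab==lab[158,208]; print(w.sum(),m.sum())
print(fitbox(c,w,[461,-217,-.24]))
# dock from top view
c=cam("top")
T=rot(s)
for l in ["white_case"]:
    m=nets.outline_of("top",l)[0]["mask"]; print(fitbox(c,m,[461,-217,-.24]))
E
```

```text
(array([ 460.48298217, -219.65033974,    1.28238261]), np.float64(0.09463929056483178))
3396 3546
(array([ 460.96197406, -220.22304064,    1.30649684]), np.float64(0.13379371939841467))
(array([ 458.16937947, -216.11452795,    1.3247735 ]), np.float64(0.05811535514939259))
```

```bash
python3 - <<'E'
from h import *
s=sensors.get_state();c=cam("wrist",None,s)
m=nets.outline_of("wrist","white_case")[0]["mask"]
for r in (8,14): print(fitbox(c,m,[461,-217,-1.81],r=r))
v,_=fitbox(c,m,[461,-217,-1.81])
im=c["img"][:,:,::-1].copy()
b=np.array([[30.5,43.5],[-30.5,43.5],[-30.5,-43.5],[30.5,-43.5]])
R=np.array([[np.cos(v[2]),-np.sin(v[2])],[np.sin(v[2]),np.cos(v[2])]])
for z,col in ((0,(0,0,255)),(36,(0,255,0))):
    q=proj(c,np.c_[b@R.T+v[:2],np.full(4,z)]); cv2.polylines(im,[q.round().astype(int)],True,col)
cv2.imwrite("pics/fit1.png",cv2.resize(im[90:230,140:280],None,fx=4,fy=4))
t=cam("top"); m=nets.outline_of("top","white_case")[0]["mask"]; print(fitbox(t,m,[461,-217,-1.81]))
E
```

```text
(array([ 461.76152589, -219.93244676,   -1.83472703]), np.float64(0.0772686003727242))
(array([ 461.93862718, -220.60382204,   -1.79550254]), np.float64(0.0669258179462261))
(array([ 459.14848803, -216.97643037,   -1.83453869]), np.float64(0.1045075125208681))
```

View pics/fit1.png

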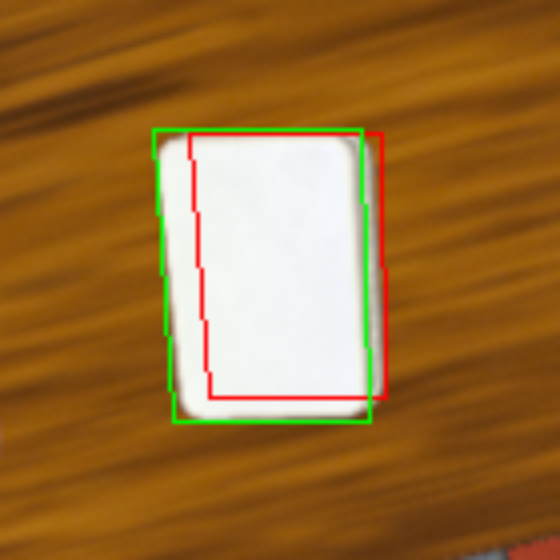

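Emit:
move_arm --motion "-0.0216 -0.0106 0 0 0 0 0;-0.0216 -0.0106 0 0 0 0 0;-0.0216 -0.0106 0.02 0 0 0 0;-0.0216 -0.0106 0.03 0 0 0 0;0 0 0.035 0 0 0 0;0 0 0.02 0 0 0 0;0 0 0 0 0 0 0;0 0 0 0 0 0 0"

```text
t: 3.63
tcp_pos: [460.6, -218.7, 64.0]
ee_rot: [-0.001, -0.612, 0.791, 0.001]
ft_force: [0.6, 0.0, -0.5]
width: 94.1
```

```bash
python3 - <<'E'
from h import *
s,c=show("wrist","pics/w2.png"); print(s["tcp_pos"])
m=nets.outline_of("wrist","white_case")
print(m[0]["p"],m[0]["bbox"],fitbox(c,m[0]["mask"],[461,-219,-1.81],r=12))
E
```

```text
[ 460.64132554 -218.65969074   63.97221284]
0.88 [0.4345, 0.3981, 0.5596, 0.6231] (array([ 463.37523103, -219.53659201,   -1.80426465]), np.float64(0.08722416012236756))
```

View pics/w2.png

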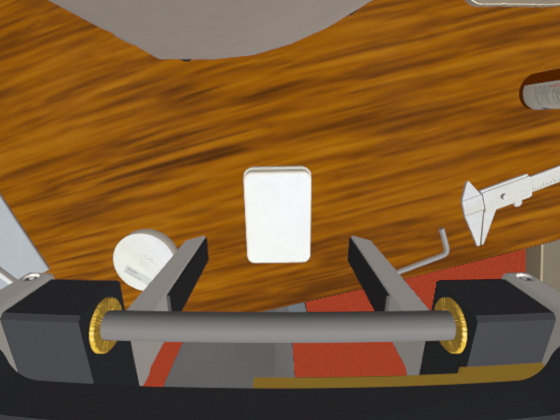

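Emit:
move_arm --motion "0 0 0.03 0 0 0 0;0 0 0.022 0 0 0 0;0 0 0 0 0 0 0;0 0 0 0 0 0 150;0 0 0 0 0 0 150;0 0 0 0 0 0 150;0 0 0 0 0 0 150;0 0 0 0 0 0 150" --squeeze 25

```text
t: 4.4
tcp_pos: [462.3, -219.8, 14.4]
ee_rot: [0.0, -0.612, 0.791, -0.001]
ft_force: [-0.7, -0.2, 0.3]
width: 63.8
```

Emit:
move_arm --motion "0 0 0 0 0 0 150;0 0 0 0 0 0 150;0 0 -0.02 0 0 0 150;0 0 -0.04 0 0 0 150;0 0 -0.04 0 0 0 150;0 0 0 0 0 0 150"

```text
t: 4.9
tcp_pos: [466.0, -222.0, 122.2]
ee_rot: [0.003, -0.612, 0.791, -0.008]
ft_force: [1.2, 0.0, 1.1]
width: 38.7
```

```bash
python3 - <<'E'
from h import *
s,c=show("wrist","pics/w3.png"); print(s["tcp_pos"],s["width"],s["ft_force"])
E
```

```text
[ 466.03763729 -221.96007949  122.24843491] 38.71680544242992 [1.15437175e+00 8.24502618e-04 1.06449491e+00]
```

View pics/w3.png

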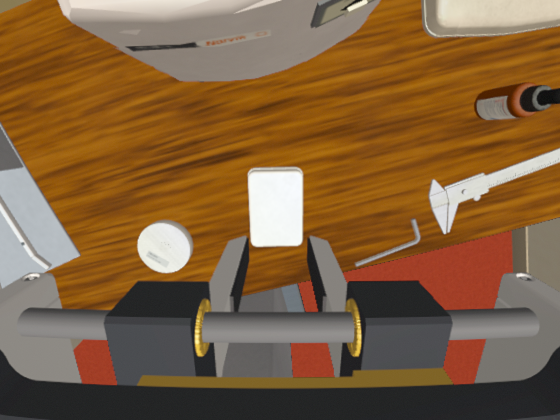

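```bash
python3 - <<'E'
from h import *
s=sensors.get_state();c=cam("wrist",None,s); print(rot(s).round(4))
m=nets.outline_of("wrist","white_case")
print(m[0]["p"],m[0]["bbox"])
for z in (0,80,110): print(z,fitbox(c,m[0]["mask"],[461,-219,-1.81],r=12,z0=z))
t=cam("top"); m=nets.outline_of("top","white_case"); print(m and m[0]["bbox"])
cv2.imwrite("pics/t3.png",cv2.resize(t["img"][155:285,230:420,::-1],None,fx=4,fy=4))
t=cam("scene")
cv2.imwrite("pics/s3.png",cv2.resize(t["img"][100:260,240:440,::-1],None,fx=3.6,fy=3.6))
E
```

```text
[[-0.2504 -0.9681  0.0098]
 [-0.9681  0.2503 -0.0062]
 [ 0.0035 -0.0111 -0.9999]]
0.7 [0.44, 0.4017, 0.5448, 0.5881]
0 (array([ 463.36959681, -219.35984076,   -1.80176388]), np.float64(0.08968677130350589))
80 (array([ 469.32249394, -219.24085753,   -1.80953856]), np.float64(0.48784510467248143))
110 (array([ 473.11811215, -217.12744927,   -1.79679255]), np.float64(0.6085738072065945))
[0.5982, 0.5979, 0.6216, 0.6276]
```

View pics/s3.png

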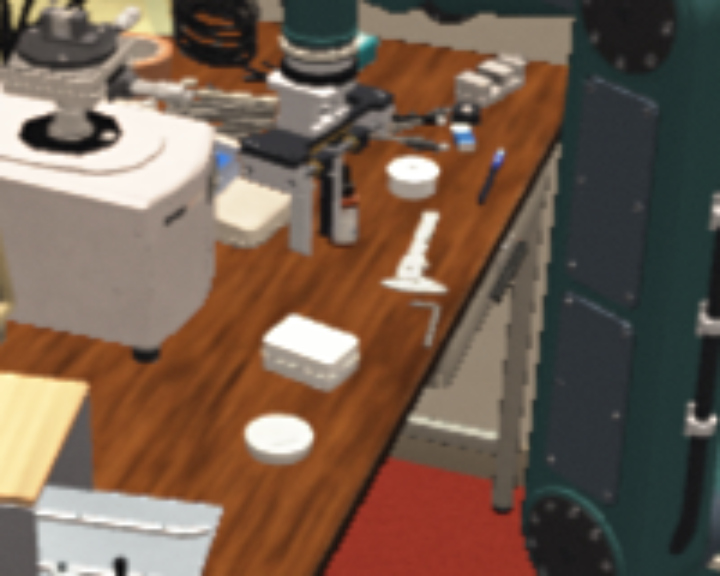

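View pics/t3.png

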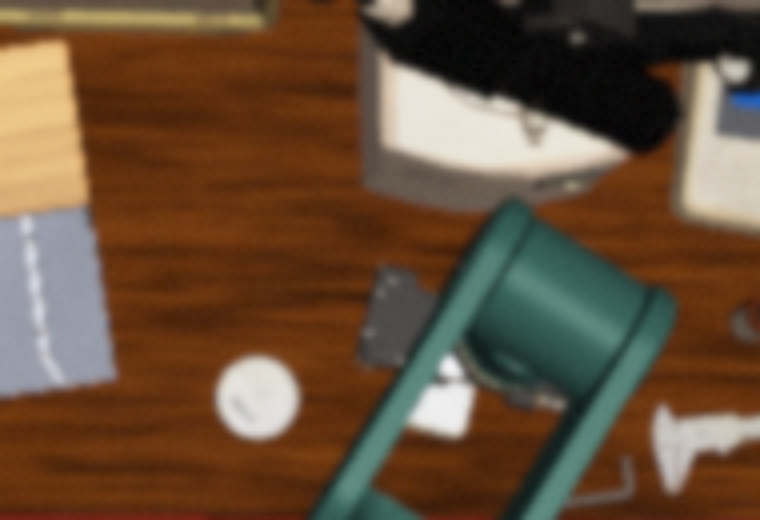

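Emit:
move_arm --motion "0 0 0 0 0 0 0;0 0 0 0 0 0 0;0 0 0 0 0 0 0;0 0 0 0 0 0 0;0 0 0 0 0 0 0" --squeeze 40

```text
t: 5.62
tcp_pos: [461.3, -219.2, 112.6]
ee_rot: [-0.0, -0.612, 0.791, 0.0]
ft_force: [-1.1, 0.7, 0.1]
width: 68.7
```

Emit:
move_arm --motion "0 0 0.03 0 0 0 0;0 0 0.035 0 0 0 0;0 0 0.025 0 0 0 0;0 0 0.012 0 0 0 0;0 0 0 0 0 0 0;0 0 0 0 0 0 160;0 0 0 0 0 0 160;0 0 0 0 0 0 160"

```text
t: 6.28
tcp_pos: [463.1, -220.3, 13.3]
ee_rot: [0.001, -0.612, 0.791, -0.002]
ft_force: [1.3, -0.3, 0.4]
width: 77.2
```

Emit:
move_arm --motion "0 0 0 0 0 0 160;0 0 0 0 0 0 160;0 0 0 0 0 0 160;0 0 0 0 0 0 160;0 0 0 0 0 0 160;0 0 0 0 0 0 160"

```text
t: 6.78
tcp_pos: [461.3, -219.2, 10.9]
ee_rot: [-0.0, -0.612, 0.791, -0.0]
ft_force: [0.0, -0.8, -0.3]
width: 37.5
```

```bash
python3 - <<'E'
from h import *
s,c=show("wrist","pics/w4.png"); print(s["tcp_pos"],s["width"],s["ft_force"])
t=cam("scene")
cv2.imwrite("pics/s4.png",cv2.resize(t["img"][120:240,260:400,::-1],None,fx=5,fy=5,interpolation=cv2.INTER_CUBIC))
E
```

```text
[ 461.33764906 -219.18949598   10.89386831] 37.47682477189233 [ 0.03488742 -0.78974725 -0.33626821]
```

View pics/w4.png

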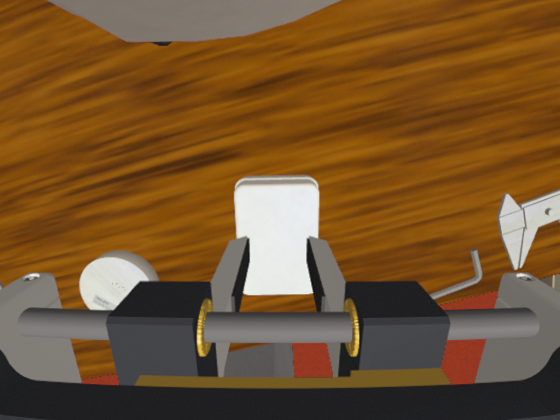

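View pics/s4.png

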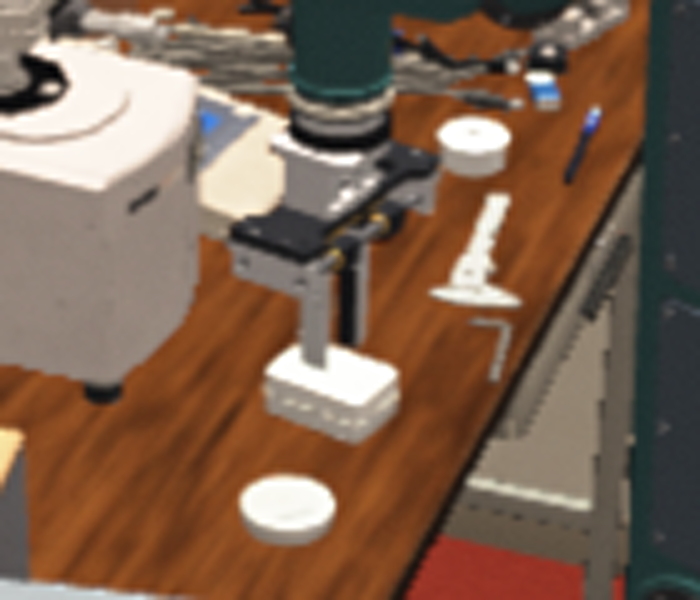

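```bash
python3 - <<'E'
from h import *
s=sensors.get_state(); T=rot(s); 
c=cam("scene"); t=cam("top")
for dz in (0,-10,-20,-30,-40):
    P=[s["tcp_pos"]+T@np.array([x,y,dz]) for x,y in ((-19,0),(-25,-8),(-25,8),(19,0))]
    print(dz,((proj(c,P)-[260,120])*5).round(0).tolist())
im=cv2.resize(c["img"][150:220,280:360,::-1],None,fx=8,fy=8,interpolation=cv2.INTER_CUBIC)
cv2.imwrite("pics/s5.png",im)
E
```

```text
0 [[316.0, 411.0], [302.0, 411.0], [320.0, 418.0], [344.0, 389.0]]
-10 [[316.0, 400.0], [302.0, 400.0], [320.0, 407.0], [344.0, 377.0]]
-20 [[316.0, 388.0], [303.0, 389.0], [321.0, 395.0], [344.0, 366.0]]
-30 [[316.0, 377.0], [303.0, 377.0], [321.0, 384.0], [345.0, 355.0]]
-40 [[317.0, 366.0], [303.0, 366.0], [321.0, 372.0], [345.0, 343.0]]
```

View pics/s5.png

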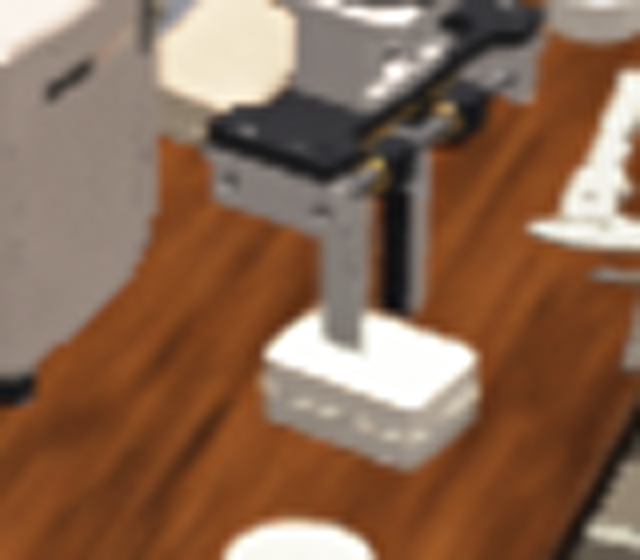

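Emit:
move_arm --motion "0 0 0.003 0 0 0 160;0 0 0.003 0 0 0 160;0 0 0 0 0 0 160;0 0 0 0 0 0 160"

```text
t: 7.32
tcp_pos: [461.0, -219.0, 4.4]
ee_rot: [-0.0, -0.612, 0.791, 0.0]
ft_force: [-0.1, -0.7, -0.0]
width: 35.0
```

Emit:
move_arm --motion "0 0 0.002 0 0 0 160;0 0 0 0 0 0 160;0 0 0 0 0 0 160"

```text
t: 7.57
tcp_pos: [461.3, -219.2, 2.8]
ee_rot: [-0.0, -0.612, 0.791, 0.0]
ft_force: [0.9, -0.3, 0.7]
width: 35.4
```

Emit:
move_arm --motion "0 0 0.002 0 0 0 160;0 0 0 0 0 0 160;0 0 0 0 0 0 160"

```text
t: 7.82
tcp_pos: [461.3, -219.2, 0.8]
ee_rot: [-0.0, -0.612, 0.791, 0.0]
ft_force: [-0.5, 0.2, 0.3]
width: 35.0
```

Emit:
move_arm --motion "0 0 0.002 0 0 0 160;0 0 0 0 0 0 160;0 0 0 0 0 0 160"

```text
t: 8.07
tcp_pos: [461.5, -219.3, 0.6]
ee_rot: [0.0, -0.612, 0.791, -0.0]
ft_force: [-1.7, 1.7, 7.5]
width: 34.7
```

Emit:
move_arm --motion "0 0 -0.014 0 0 0 0;0 0 0 0 0 0 0;0 0 0 0 0 0 0;0 0 0 0 0 0 0;0 0 0 0 0 0 0;0 0 0 0 0 0 0"

```text
t: 8.57
tcp_pos: [460.9, -218.9, 12.1]
ee_rot: [-0.0, -0.612, 0.791, 0.001]
ft_force: [0.1, 0.6, 0.5]
width: 71.7
```

Emit:
move_arm --motion "0 0 0 0 0 0 0;0 0 0.015 0 0 0 0;0 0 0.012 0 0 0 0;0 0 0.01 0 0 0 0;0 0 0 0 0 0 0;0 0 0 0 0 0 0"

```text
t: 9.07
tcp_pos: [460.4, -218.6, -25.3]
ee_rot: [-0.001, -0.612, 0.791, 0.001]
ft_force: [0.3, -0.1, 0.2]
width: 94.1
```

Emit:
move_arm --motion "0 0 0 0 0 0 160;0 0 0 0 0 0 160;0 0 0 0 0 0 160;0 0 0 0 0 0 160;0 0 0 0 0 0 160;0 0 0 0 0 0 160;0 0 0 0 0 0 160;0 0 0 0 0 0 160" --squeeze 30

```text
t: 9.73
tcp_pos: [461.6, -219.3, -23.7]
ee_rot: [0.0, -0.612, 0.791, -0.0]
ft_force: [-0.1, 0.8, 2.7]
width: 59.6
```

Emit:
move_arm --motion "0 0 -0.01 0 0 0 160;0 0 -0.02 0 0 0 160;0 0 -0.03 0 0 0 160;0 0 -0.03 0 0 0 160;0 0 -0.02 0 0 0 160;0 0 0 0 0 0 160"

```text
t: 10.23
tcp_pos: [464.5, -221.2, 91.9]
ee_rot: [0.002, -0.612, 0.791, -0.005]
ft_force: [0.7, -0.9, -0.5]
width: 59.6
```

```bash
python3 - <<'E'
from h import *
s,c=show("wrist","pics/w5.png"); print(s["tcp_pos"],s["width"],s["ft_force"])
E
```

```text
[ 464.51633175 -221.16554197   91.92167932] 59.56120704016699 [ 0.72604134 -0.87999773 -0.54810578]
```

View pics/w5.png

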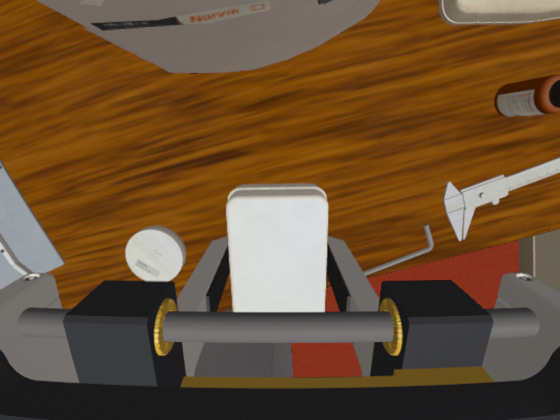

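Emit:
move_arm --motion "-0.02 0.008 0 0 0 0 160;-0.035 0.013 0 0 0 0 160;-0.037 0.014 0 0 0 0 160;-0.037 0.014 0 0 0 0 160;-0.037 0.014 0 0 0 0 160;-0.037 0.014 0 0 0 0 160;-0.037 0.014 0 0 0 0 160;-0.037 0.014 0 0 0 0 160"

```text
t: 10.95
tcp_pos: [426.8, 76.9, 83.4]
ee_rot: [-0.002, -0.612, 0.791, 0.001]
ft_force: [1.3, -0.3, -0.6]
width: 59.9
```

Emit:
move_arm --motion "-0.03 0.014 0 0 0 0 160;-0.02 0.01 0 0 0 -0.125 160;0 0 0 0 0 -0.125 160;0 0 0 0 0 -0.125 160;0 0 0 0 0 0 160;0 0 0 0 0 0 160;0 0 0 0 0 0 160"

```text
t: 11.53
tcp_pos: [417.6, 129.3, 84.5]
ee_rot: [0.001, 0.748, -0.664, -0.001]
ft_force: [0.3, 0.8, -1.2]
width: 59.6
```

```bash
python3 - <<'E'
from h import *
s,c=show("wrist","pics/w6.png"); print(s["tcp_pos"],s["width"],rot(s).round(3).tolist())
for l,z in {'shelf_edge':115,'bay_home':4,'keeper_hinge':22,'keeper_knob':80,'lens':127,'dock':0}.items():
    for r in nets.pinpoint("wrist",l)[:2]:
        px=np.array(r["at"])*[560,420]
        print(l,round(r["p"],2),px.round(1),unproj(c,px,[z])[0].round(1))
E
```

```text
[417.58342612 129.32495212  84.53979351] 59.619036493294004 [[0.118, -0.993, -0.002], [-0.993, -0.118, -0.001], [0.0, 0.002, -1.0]]
keeper_hinge 0.66 [211.9  55.6] [551.  203.1  22. ]
keeper_knob 0.73 [146.1 139.4] [476.2 235.1  80. ]
keeper_knob 0.35 [213.3  56.6] [538.6 188.5  80. ]
dock 0.8 [275.   47.7] [569.1 149.3   0. ]
```

View pics/w6.png

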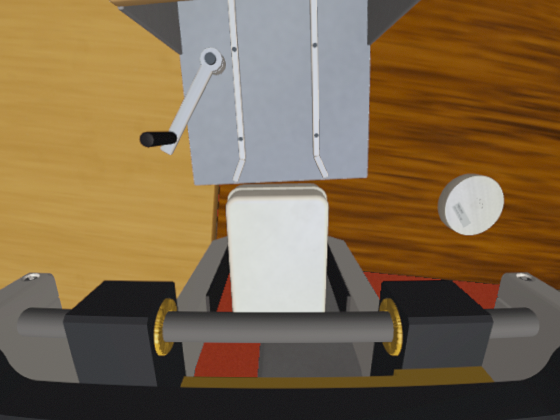

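```bash
python3 - <<'E'
import cv2
i=cv2.imread('pics/w6.png'); cv2.imwrite('pics/w6z.png',cv2.resize(i[0:200,130:390],None,fx=3,fy=3,interpolation=cv2.INTER_CUBIC))
E
```

```text
(no output)
```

View pics/w6z.png

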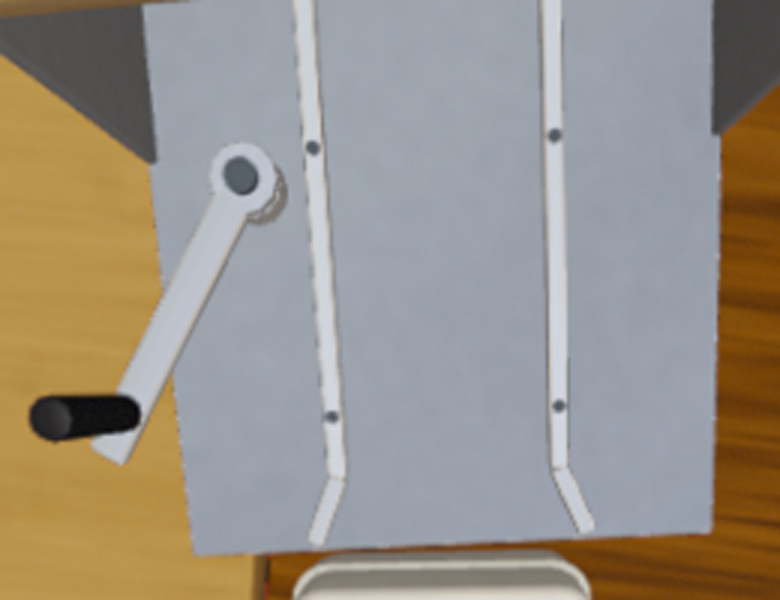

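```bash
cat > dock.py <<'E'
from h import *
from scipy.optimize import least_squares
def D2W(v,p):
    p=np.atleast_2d(np.array(p,float)); c,s=np.cos(v[2]),np.sin(v[2])
    return np.c_[v[0]+c*p[:,0]-s*p[:,1],v[1]+s*p[:,0]+c*p[:,1],p[:,2]]
E
python3 - <<'E'
from dock import *
s=sensors.get_state(); c=cam("wrist",None,s)
px=lambda a: np.array(a,float)/3+[130-1/3,-1/3]
P=[[-125,90,4],[-125,-90,4],[-100,36.5,12],[-100,-36.5,12],[0,90,4],[0,-90,4]]
I=px([[196,553],[712,530],[337,475],[560,467],[153,162],[715,132]])
ln=px([[304,0],[313,147],[332,416],[550,0],[555,135],[559,406]]); ly=np.array([36.5]*3+[-36.5]*3)
W=unproj(c,ln,[12]*6)
def res(v):
    e=(proj(c,D2W(v,P))-I).ravel()*0.9
    d=-(W[:,0]-v[0])*np.sin(v[2])+(W[:,1]-v[1])*np.cos(v[2])-ly
    return np.r_[e,d]
r=least_squares(res,[568,150,.13]); v=r.x; print(v, r.fun.round(1))
for n,p,z in (("knob",[52,417],80),("hinge",[242,175],28)):
    w=unproj(c,px([p]),[z])[0]; d=w[:2]-v[:2]; cs,sn=np.cos(v[2]),np.sin(v[2])
    print(n,w,(cs*d[0]+sn*d[1],-sn*d[0]+cs*d[1]))
# shelf edge check from top/scene
t=cam("top"); print(proj(t,D2W(v,[[0,0,115],[0,90,127],[0,-90,127],[-125,90,4],[-125,-90,4]])))
# case in hand
m=nets.outline_of("wrist","white_case"); print(m[0]["p"],m[0]["bbox"])
E
```

```text
[5.68757449e+02 1.50389673e+02 1.67655131e-01] [-0.6 -0.1 -0.2 -0.5  0.4 -0.1 -0.2 -0.9 -1.   0.7  1.5  0.8 -0.1  0.3
  0.6  0.  -0.5 -0.2]
knob [477.35181215 235.42550578  80.        ] (np.float64(-75.9340183240154), np.float64(99.09645940886013))
hinge [548.8572304  203.85506372  28.        ] (np.float64(-10.699379688142109), np.float64(56.036506165509046))
[[223.11638715 208.94851096]
 [193.47247272 212.69399386]
 [252.08449569 203.95190274]
 [203.8319617  256.1791148 ]
 [258.73031899 247.90240759]]
0.95 [0.4036, 0.4369, 0.5957, 0.7467]
```

```bash
python3 - <<'E'
from dock import *
s=sensors.get_state(); c=cam("wrist",None,s); T=rot(s)
cv2.imwrite("pics/w7z.png",cv2.resize(c["img"][170:300,200:360,::-1],None,fx=4.5,fy=4.5,interpolation=cv2.INTER_CUBIC))
for dy in (-36,-40,-43.5,-47):
    P=[s["tcp_pos"]+T@np.array([0,dy,-z]) for z in (24,24+36)]; print(dy,proj(c,P).round(1).tolist())
E
```

```text
-36 [[276.9, 192.3], [276.8, 205.8]]
-40 [[276.9, 186.5], [276.8, 198.8]]
-43.5 [[276.9, 181.3], [276.8, 192.6]]
-47 [[276.9, 176.1], [276.8, 186.3]]
```

View pics/w7z.png

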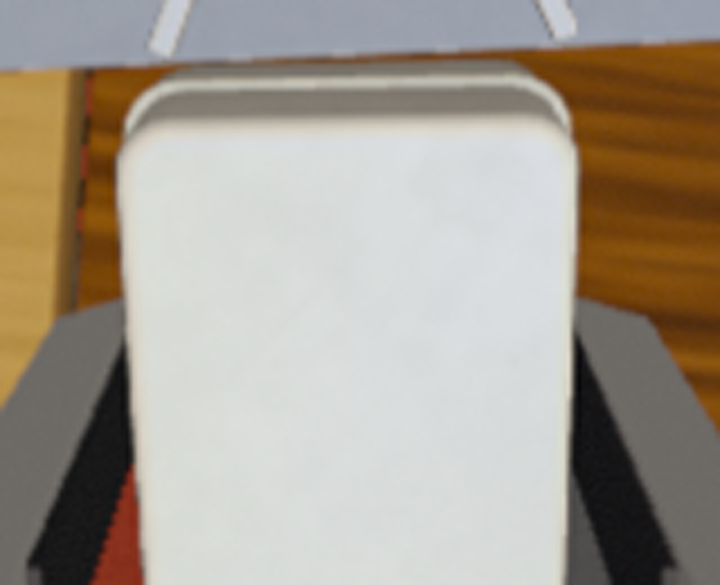

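Emit:
move_arm --motion "0.0044 0 0 0 0 -0.0495 160;0 -0.02 0 0 0 0 160;0 -0.03 0 0 0 0 160;0 -0.03 0 0 0 0 160;0 -0.022 0 0 0 0 160;0 0 0 0 0 0 160;0 0 0 0 0 0 160;0 0 0 0 0 0 160"

```text
t: 12.75
tcp_pos: [518.4, 142.6, 85.5]
ee_rot: [0.001, 0.765, -0.644, -0.0]
ft_force: [-0.1, -0.5, -1.8]
width: 59.6
```

```bash
cat >> dock.py <<'E'
V=np.array([568.76,150.39,.16766])
def W2D(p,v=V):
    d=np.array(p[:2])-v[:2]; cs,sn=np.cos(v[2]),np.sin(v[2]); return np.array([cs*d[0]+sn*d[1],-sn*d[0]+cs*d[1],p[2]])
def rep(s):
    T=rot(s); v=V[2]; A=np.array([[np.cos(v),np.sin(v),0],[-np.sin(v),np.cos(v),0],[0,0,1]])
    B=A@T; tip=W2D(s["tcp_pos"]+T@[0,0,-35.5]); print("tcp dock",W2D(s["tcp_pos"]).round(1),"tip",tip.round(1),"w",round(s["width"],1),"f",s["ft_force"].round(1)); print("tool x",B[:,0].round(3),"y",B[:,1].round(3),"z",B[:,2].round(3))
E
python3 - <<'E'
from dock import *
s,c=show("wrist","pics/w8.png"); rep(s)
E
```

```text
tcp dock [-51.    0.7  85.5] tip [-50.9   0.7 121. ] w 59.6 f [-0.1 -0.5 -1.8]
tool x [ 0.004 -1.     0.   ] y [-1.    -0.004  0.001] z [-0.001 -0.    -1.   ]
```

View pics/w8.png

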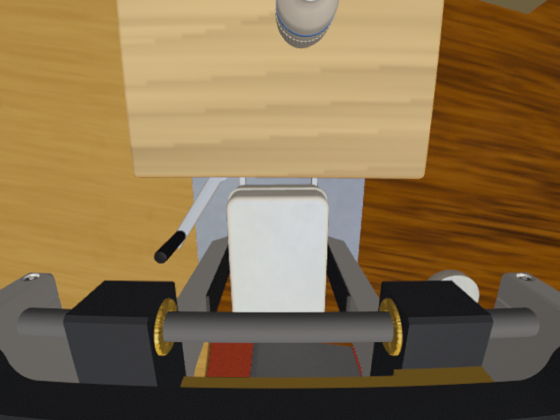

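Emit:
move_arm --motion "0.0007 0 0.02 0 0 0 160;0 0 0.03 0 0 0 160;0 0 0.025 0 0 0 160;0 0 0.015 0 0 0 160;0 0 0.008 0 0 0 160;0 0 0.003 0 0 0 160;0 0 0 0 0 0 160;0 0 0 0 0 0 160"

```text
t: 13.47
tcp_pos: [520.4, 142.2, -13.6]
ee_rot: [-0.001, 0.765, -0.644, 0.001]
ft_force: [-0.5, 0.1, -1.1]
width: 59.6
```

```bash
python3 - <<'E'
from dock import *
s,c=show("wrist","pics/w9.png"); rep(s)
t=cam("scene"); cv2.imwrite("pics/s9.png",cv2.resize(t["img"][190:290,190:320,::-1],None,fx=6,fy=6,interpolation=cv2.INTER_CUBIC))
E
```

```text
tcp dock [-49.   -0.  -13.6] tip [-49.1  -0.   21.9] w 59.6 f [-0.5  0.1 -1.1]
tool x [ 0.004 -1.     0.   ] y [-1.    -0.004 -0.003] z [ 0.003 -0.    -1.   ]
```

View pics/w9.png

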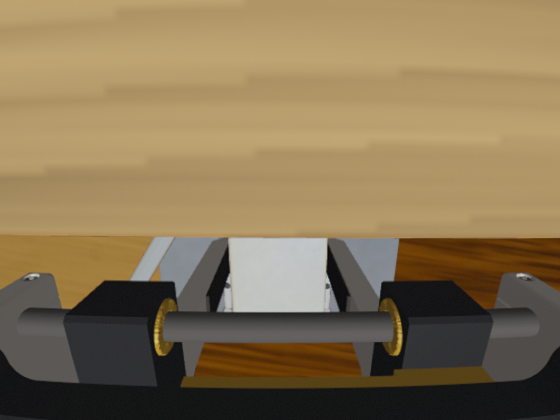

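View pics/s9.png

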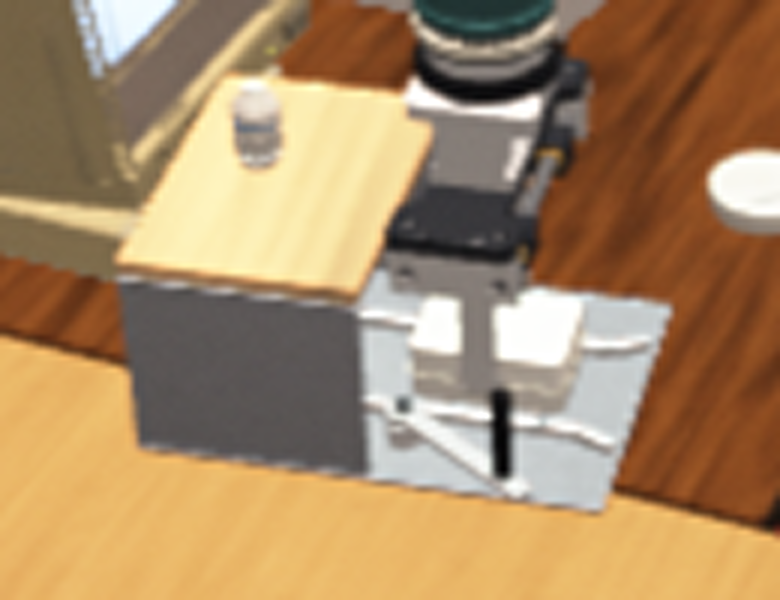

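Emit:
move_arm --motion "0 0 0.003 0 0 0 160;0 0 0.002 0 0 0 160;0 0 0 0 0 0 160;0 0 0 0 0 0 60;0 0 0 0 0 0 60;0 0 0 0 0 0 60;0 0 0 0 0 0 60"

```text
t: 14.15
tcp_pos: [519.6, 142.0, -20.0]
ee_rot: [-0.0, 0.765, -0.644, 0.0]
ft_force: [0.3, 0.0, 0.2]
width: 71.8
```

```bash
python3 - <<'E'
from dock import *
s,c=show("wrist","pics/w10.png"); rep(s)
t=cam("scene"); cv2.imwrite("pics/s10.png",cv2.resize(t["img"][190:290,190:320,::-1],None,fx=6,fy=6,interpolation=cv2.INTER_CUBIC))
E
```

```text
tcp dock [-49.9  -0.  -20. ] tip [-49.9  -0.   15.5] w 71.8 f [0.3 0.  0.2]
tool x [ 0.004 -1.     0.   ] y [-1.    -0.004 -0.   ] z [ 0. -0. -1.]
```

View pics/s10.png

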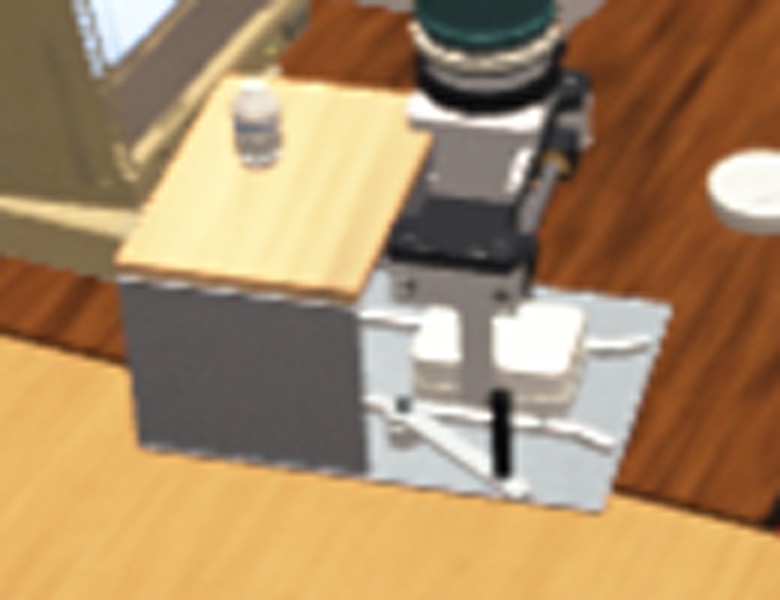

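Emit:
move_arm --motion "0 0 -0.02 0 0 0 60;0 0 -0.03 0 0 0 60;0 0 -0.02 0 0 0 60;0.006 0.02 0 0 0 0 255;0 0.03 0 0 0 0 255;0 0.035 0 0 0 0 255;0 0 0 0 0 0 255;0 0 0 0 0 0 255"

```text
t: 14.92
tcp_pos: [435.4, 121.5, 49.6]
ee_rot: [0.0, 0.765, -0.644, -0.0]
ft_force: [0.5, 0.5, -0.3]
width: 42.3
```

Emit:
move_arm --motion "0 0 0 0.105 0 0 255;0 0 0 0.105 0 0 255;0 0 0 0.105 0 0 255;0 0 0 0.105 0 0 255;0 0 0 0.1036 0 0 255;0 0 0 0 0 0 255;0 0 0 0 0 0 255;0 0 0 0 0 0 255"

```text
t: 15.58
tcp_pos: [439.6, 121.9, 52.9]
ee_rot: [-0.199, 0.739, -0.622, 0.168]
ft_force: [0.7, 0.2, 0.1]
width: 0.7
```

```bash
python3 - <<'E'
from dock import *
s,c=show("wrist","pics/w11.png"); rep(s); print(s["joint_pos"].round(2))
E
```

```text
tcp dock [-132.1   -6.5   52.9] tip [-150.    -6.6   83.6] w 0.7 f [0.7 0.2 0.1]
tool x [ 0.003 -1.     0.   ] y [-0.864 -0.003 -0.503] z [ 0.503  0.001 -0.864]
[ 0.13 -0.54  2.21  0.03  0.94  1.52]
```

View pics/w11.png

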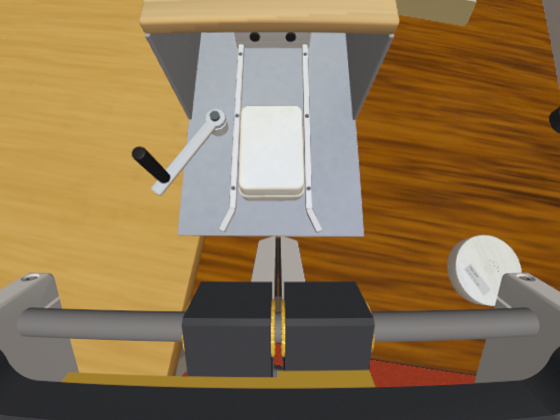

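Emit:
move_arm --motion "0 0.008 0.022 0 0 0 255;0 0.008 0.022 0 0 0 255;0 0.0045 0.013 0 0 0 255;0 0.003 0.0095 0 0 0 255;0 0 0 0 0 0 255;0 0 0 0 0 0 255;0 0 0 0 0 0 255"

```text
t: 16.22
tcp_pos: [451.8, 124.1, -17.5]
ee_rot: [-0.199, 0.739, -0.622, 0.167]
ft_force: [-0.1, 0.2, 0.6]
width: 0.7
```

```bash
python3 - <<'E'
from dock import *
s,c=show("wrist","pics/w12.png"); rep(s)
E
```

```text
tcp dock [-119.7   -6.4  -17.5] tip [-137.5   -6.5   13.2] w 0.7 f [-0.1  0.2  0.6]
tool x [ 0.004 -1.     0.   ] y [-0.865 -0.003 -0.502] z [ 0.502  0.002 -0.865]
```

View pics/w12.png

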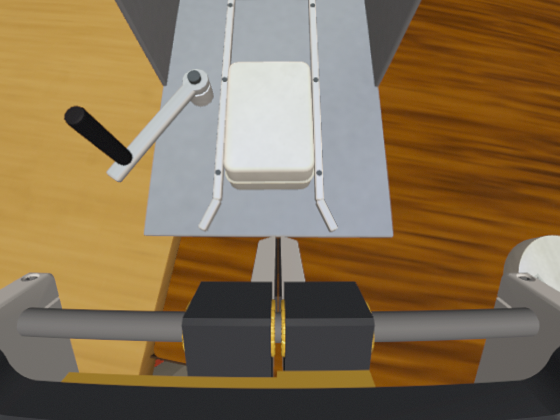

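Emit:
move_arm --motion "0 -0.0173 0.01 0 0 0 255;0 -0.0173 0.01 0 0 0 255;0 -0.013 0.0075 0 0 0 255;0 -0.013 0.0075 0 0 0 255;0 -0.013 0.0075 0 0 0 255;0 -0.013 0.0075 0 0 0 255;0 0 0 0 0 0 255;0 0 0 0 0 0 255"

```text
t: 16.93
tcp_pos: [549.1, 141.0, -18.3]
ee_rot: [-0.198, 0.739, -0.622, 0.167]
ft_force: [-0.4, -0.3, -1.3]
width: 0.6
```

```bash
python3 - <<'E'
from dock import *
s,c=show("wrist","pics/w13.png"); rep(s)
t=cam("scene"); cv2.imwrite("pics/s13.png",cv2.resize(t["img"][190:290,190:320,::-1],None,fx=6,fy=6,interpolation=cv2.INTER_CUBIC))
E
```

```text
tcp dock [-20.9  -6.  -18.3] tip [-38.7  -6.   12.4] w 0.6 f [-0.4 -0.3 -1.3]
tool x [ 0.004 -1.     0.   ] y [-0.865 -0.003 -0.501] z [ 0.501  0.002 -0.865]
```

View pics/w13.png

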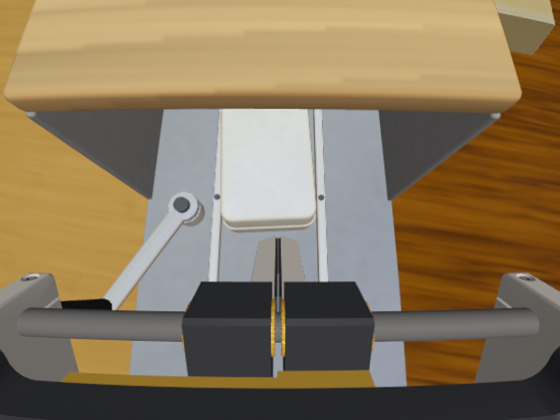

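View pics/s13.png

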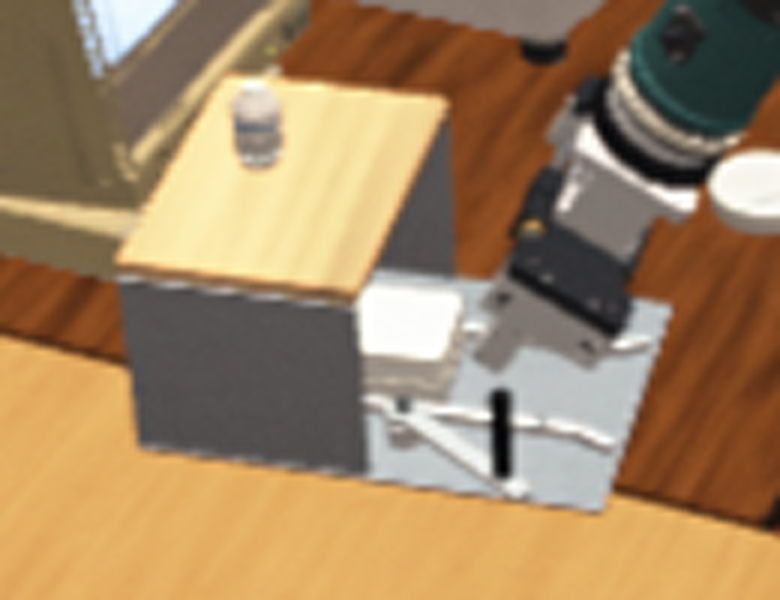

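Emit:
move_arm --motion "0 -0.0069 0.004 0 0 0 255;0 -0.0069 0.004 0 0 0 255;0 -0.0069 0.004 0 0 0 255;0 -0.0043 0.0025 0 0 0 255;0 0 0 0 0 0 255;0 0 0 0 0 0 255"

```text
t: 17.53
tcp_pos: [577.0, 145.8, -19.5]
ee_rot: [-0.198, 0.739, -0.622, 0.167]
ft_force: [-0.1, 0.8, -0.1]
width: 0.5
```

```bash
python3 - <<'E'
from dock import *
s,c=show("wrist","pics/w14.png"); rep(s)
t=cam("scene"); cv2.imwrite("pics/s14.png",cv2.resize(t["img"][190:290,190:320,::-1],None,fx=6,fy=6,interpolation=cv2.INTER_CUBIC))
E
```

```text
tcp dock [  7.4  -5.9 -19.5] tip [-10.4  -5.9  11.2] w 0.5 f [-0.1  0.8 -0.1]
tool x [ 0.004 -1.     0.   ] y [-0.866 -0.003 -0.5  ] z [ 0.5    0.002 -0.866]
```

View pics/w14.png

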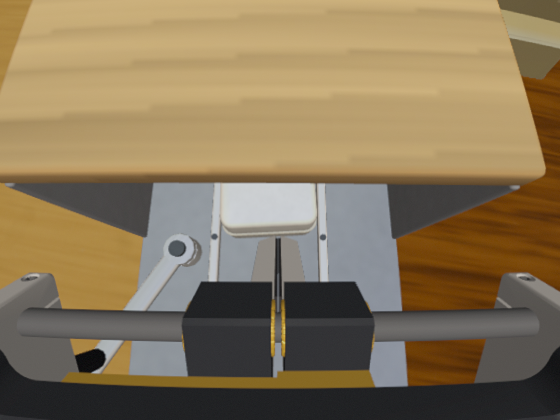

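View pics/s14.png

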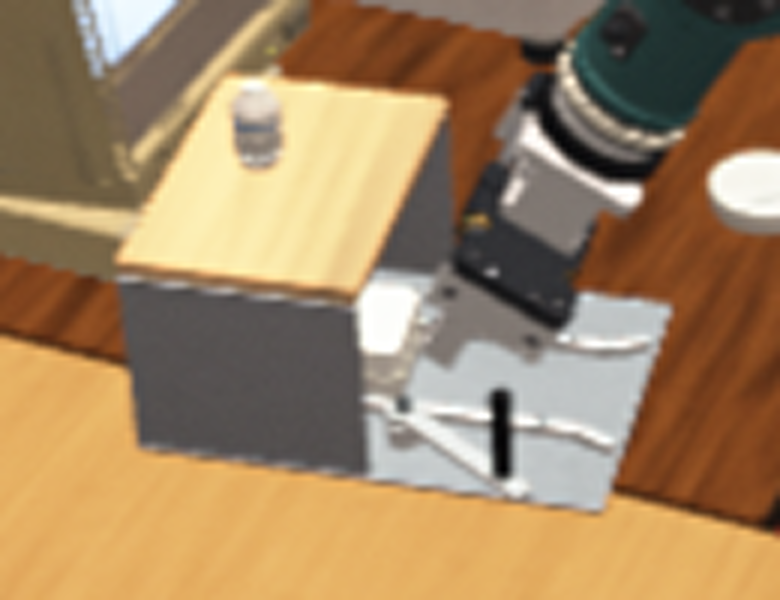

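Emit:
move_arm --motion "0 -0.005 0.002 0 0 0 255;0 -0.004 0.0015 0 0 0 255;0 0 0 0 0 0 255;0 0 0 0 0 0 255;0 0 0 0 0 0 255"

```text
t: 18.05
tcp_pos: [583.8, 147.4, -19.4]
ee_rot: [-0.196, 0.74, -0.622, 0.165]
ft_force: [-7.7, -0.4, 4.2]
width: 0.2
```

Emit:
move_arm --motion "0 -0.002 0.001 0 0 0 255;0 0 0 0 0 0 255;0 0 0 0 0 0 255"

```text
t: 18.3
tcp_pos: [584.1, 147.5, -20.2]
ee_rot: [-0.195, 0.74, -0.623, 0.164]
ft_force: [-14.8, -3.5, 10.0]
width: -0.1
```

```bash
python3 - <<'E'
from dock import *
s,c=show("wrist","pics/w15.png"); rep(s)
t=cam("scene"); cv2.imwrite("pics/s15.png",cv2.resize(t["img"][190:290,190:320,::-1],None,fx=6,fy=6,interpolation=cv2.INTER_CUBIC))
E
```

```text
tcp dock [ 14.7  -5.4 -20.2] tip [-2.8 -5.5 10.7] w -0.1 f [-14.8  -3.5  10. ]
tool x [ 0.004 -1.    -0.   ] y [-0.871 -0.004 -0.492] z [ 0.492  0.002 -0.871]
```

View pics/w15.png

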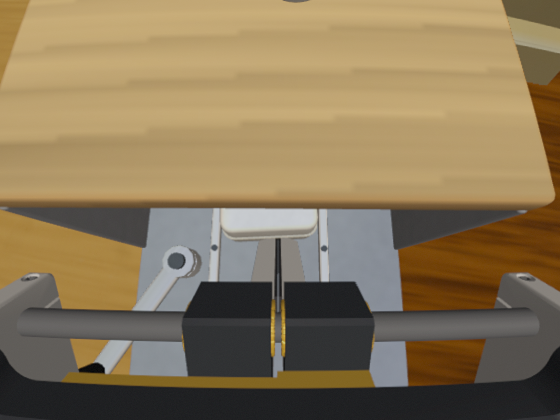

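View pics/s15.png

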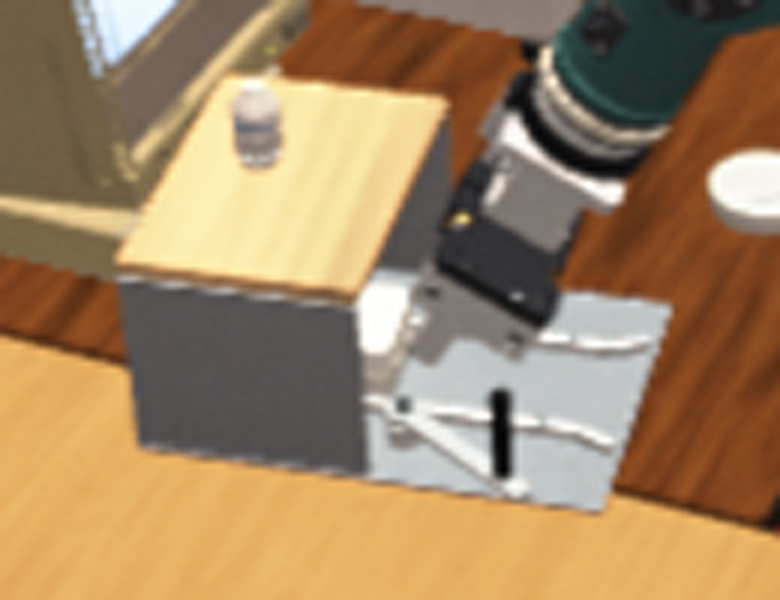

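```bash
python3 - <<'E'
from dock import *
t=cam("scene")
s=sensors.get_state(); c=cam("wrist",None,s)
for x in (-10,-4,0,3,6,9):
    print(x,((proj(t,D2W(V,[[x,30.5,40],[x,-30.5,40],[x,0,4]]))-[190,190])*6).round(0).tolist(), proj(c,D2W(V,[[x,0,40],[x,0,8],[x,-36.5,12]])).round(0).tolist())
print("ref",((proj(t,D2W(V,[[0,90,4],[0,90,127],[0,-90,127],[-125,90,4],[-125,-90,4],[-100,36.5,12]]))-[190,190])*6).round(0).tolist())
print("wr",proj(c,D2W(V,[[0,90,115],[0,-90,115],[0,-88,4],[-10,56,25]])).round(0).tolist())
cv2.imwrite("pics/w15z.png",cv2.resize(c["img"][170:290,190:360,::-1],None,fx=4.5,fy=4.5,interpolation=cv2.INTER_CUBIC))
E
```

```text
-10 [[410.0, 359.0], [440.0, 292.0], [428.0, 377.0]] [[267.0, 256.0], [269.0, 260.0], [324.0, 260.0]]
-4 [[400.0, 358.0], [429.0, 290.0], [417.0, 376.0]] [[267.0, 245.0], [269.0, 251.0], [323.0, 251.0]]
0 [[392.0, 357.0], [422.0, 290.0], [410.0, 375.0]] [[267.0, 238.0], [269.0, 245.0], [323.0, 245.0]]
3 [[387.0, 356.0], [417.0, 289.0], [405.0, 374.0]] [[267.0, 233.0], [269.0, 241.0], [323.0, 240.0]]
6 [[382.0, 356.0], [411.0, 288.0], [400.0, 374.0]] [[267.0, 228.0], [269.0, 237.0], [323.0, 236.0]]
9 [[376.0, 355.0], [406.0, 288.0], [395.0, 373.0]] [[267.0, 223.0], [269.0, 232.0], [323.0, 231.0]]
ref [[366.0, 480.0], [353.0, 293.0], [443.0, 99.0], [598.0, 511.0], [667.0, 305.0], [573.0, 429.0]]
wr [[-2.0, 204.0], [526.0, 205.0], [395.0, 246.0], [178.0, 257.0]]
```

View pics/w15z.png

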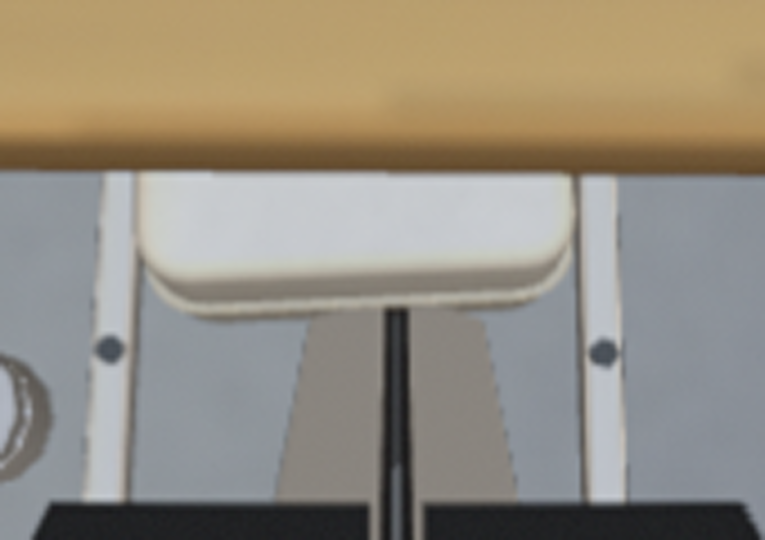

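Emit:
move_arm --motion "0 0.008 -0.006 0 0 0 255;0 0 0 0 0 0 174;0 0 0 0 0 0 174;0 0 0 0 0 0 174;0 0 0 0 0 0 174;0 0 0 0 0 0 174;0 0 0 0 0 0 174"

```text
t: 19.08
tcp_pos: [578.7, 146.1, -16.7]
ee_rot: [-0.198, 0.739, -0.622, 0.167]
ft_force: [0.7, -0.3, -0.2]
width: 29.8
```

Emit:
move_arm --motion "0 -0.004 0.002 0 0 0 174;0 -0.003 0.0015 0 0 0 174;0 -0.002 0.001 0 0 0 174;0 0 0 0 0 0 174;0 0 0 0 0 0 174"

```text
t: 19.5
tcp_pos: [584.1, 147.7, -18.8]
ee_rot: [-0.195, 0.74, -0.623, 0.163]
ft_force: [-14.7, -1.7, 9.0]
width: 29.8
```

```bash
python3 - <<'E'
from dock import *
s=sensors.get_state(); c=cam("wrist",None,s);rep(s)
cv2.imwrite("pics/w16z.png",cv2.resize(c["img"][170:290,190:360,::-1],None,fx=4.5,fy=4.5,interpolation=cv2.INTER_CUBIC))
E
```

```text
tcp dock [ 14.7  -5.2 -18.8] tip [-2.8 -5.3 12.1] w 29.8 f [-14.7  -1.7   9. ]
tool x [ 0.005 -1.    -0.   ] y [-0.871 -0.004 -0.492] z [ 0.492  0.003 -0.871]
```

View pics/w16z.png

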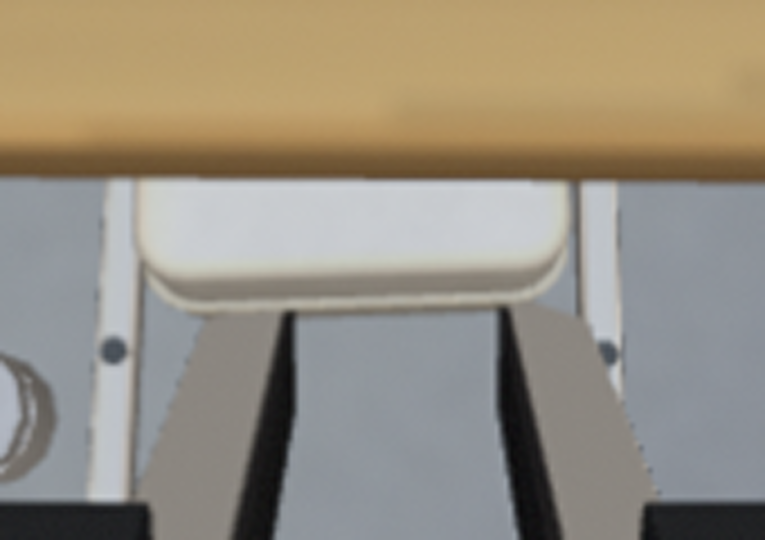

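Emit:
move_arm --motion "0 0.0173 -0.01 0 0 0 174;0 0.026 -0.015 0 0 0 255;0 0.026 -0.015 0 0 0 255;0 0.0173 -0.01 0 0 0 255;0 -0.015 -0.026 0 0 0 255;0 -0.015 -0.026 0 0 0 255;0 -0.01 -0.0173 0 0 0 255;0 0 0 0 0 0 255"

```text
t: 20.22
tcp_pos: [494.2, 131.4, 71.4]
ee_rot: [-0.203, 0.738, -0.621, 0.171]
ft_force: [0.7, -0.1, 0.8]
width: 0.8
```

```bash
python3 - <<'E'
from dock import *
s,c=show("wrist","pics/w17.png");rep(s)
for l,z in {'keeper_hinge':22,'keeper_knob':80}.items():
    for r in nets.pinpoint("wrist",l)[:1]:
        px=np.array(r["at"])*[560,420]; print(l,r["p"],px,W2D(unproj(c,px,[z])[0]))
for x in (3,6,9): print(x,proj(c,D2W(V,[[x,-25,38],[x,0,38],[x,25,38],[x,0,6]])).round(1).tolist())
print(proj(c,D2W(V,[[-125,90,4],[-125,-90,4],[-100,36.5,12],[-100,-36.5,12],[0,90,115]])).round(1).tolist())
cv2.imwrite("pics/w17z.png",cv2.resize(c["img"][0:180,130:400,::-1],None,fx=2.9,fy=2.9,interpolation=cv2.INTER_CUBIC))
E
```

```text
tcp dock [-76.7  -6.3  71.4] tip [-94.8  -6.4 101.9] w 0.8 f [ 0.7 -0.1  0.8]
tool x [ 0.004 -1.     0.001] y [-0.86  -0.003 -0.511] z [ 0.511  0.001 -0.86 ]
keeper_hinge 0.95 [215.376 179.088] [-13.56113351  56.42063031  22.        ]
keeper_knob 0.84 [140.616 225.12 ] [-74.09171773  98.93594372  80.        ]
3 [[296.4, 157.4], [270.8, 157.3], [245.2, 157.3], [271.4, 170.2]]
6 [[296.4, 154.6], [270.8, 154.5], [245.3, 154.5], [271.5, 167.7]]
9 [[296.3, 151.8], [270.8, 151.7], [245.4, 151.7], [271.5, 165.1]]
[[178.6, 292.5], [362.5, 293.1], [232.7, 266.5], [308.2, 266.8], [144.7, 115.1]]
```

View pics/w17.png

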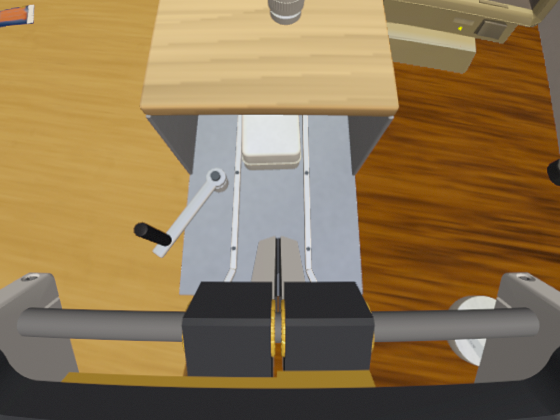

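View pics/w17z.png

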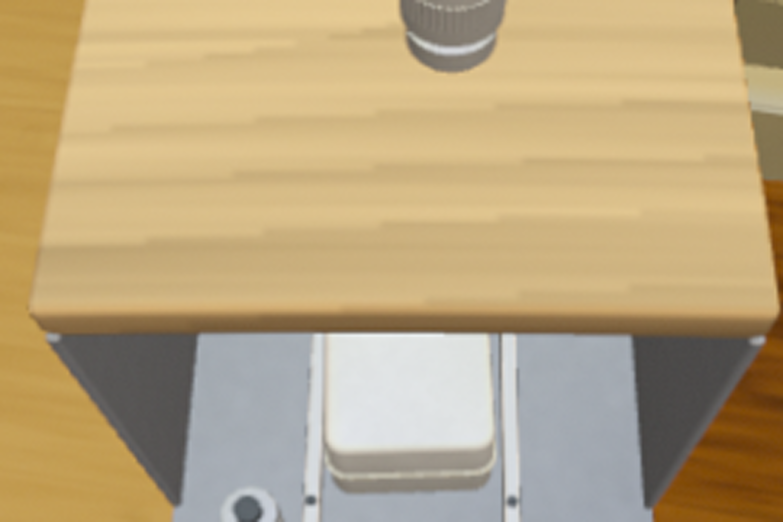

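Emit:
move_arm --motion "-0.02 0 0 0 0 0 255;-0.035 0 0 0 0 0 255;-0.035 0 0 0 0 0 255;-0.03 0 0 0 0 0 255;-0.014 0 0 0 0 0 255;0 0 0 0 0 0 255;0 0 0 0 0 0 255;0 0 0 0 0 0 255"

```text
t: 21.03
tcp_pos: [466.1, 261.7, 61.8]
ee_rot: [-0.196, 0.739, -0.622, 0.166]
ft_force: [0.3, 0.2, -1.0]
width: 0.6
```

```bash
python3 - <<'E'
from dock import *
rep(sensors.get_state())
E
```

```text
tcp dock [-82.6 126.9  61.8] tip [-100.3  126.9   92.6] w 0.6 f [ 0.3  0.2 -1. ]
tool x [ 0.003 -1.     0.002] y [-0.868 -0.004 -0.497] z [ 0.497  0.    -0.868]
```

Emit:
move_arm --motion "0 -0.002 0.022 0 0 0 255;0 -0.002 0.022 0 0 0 255;0 0 0.013 0 0 0 255;0 0 0 0 0 0 255;0 0 0 0 0 0 255"

```text
t: 21.45
tcp_pos: [498.0, 266.3, 15.1]
ee_rot: [-0.196, 0.739, -0.623, 0.167]
ft_force: [-0.5, -0.7, -0.3]
width: 0.4
```

```bash
python3 - <<'E'
from dock import *
s,c=show("wrist","pics/w18.png");rep(s)
E
```

```text
tcp dock [-50.4 126.1  15.1] tip [-68.1 126.1  45.9] w 0.4 f [-0.5 -0.7 -0.3]
tool x [ 0.001 -1.     0.001] y [-0.867 -0.002 -0.498] z [ 0.498 -0.    -0.867]
```

View pics/w18.png

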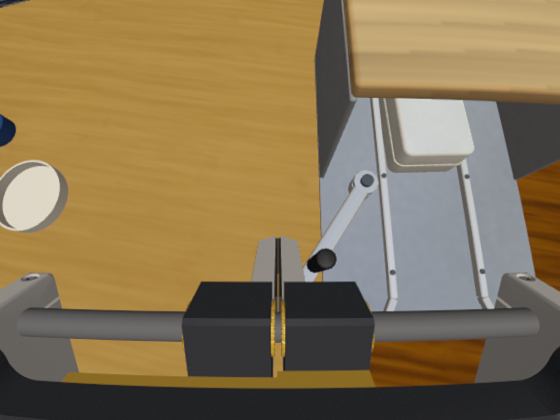

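Emit:
move_arm --motion "0.013 0.0043 -0.0025 0 0 0 255;0.013 0.0043 -0.0025 0 0 0 255;0.0125 0.0017 -0.001 0 0 0 255;0.0125 0.0017 -0.001 0 0 0 255;0.014 -0.0022 0.0013 0 0 0 255;0.014 -0.0022 0.0013 0 0 0 255;0 0 0 0 0 0 255;0 0 0 0 0 0 255"

```text
t: 22.17
tcp_pos: [503.8, 188.4, 18.0]
ee_rot: [-0.199, 0.738, -0.623, 0.167]
ft_force: [0.5, 1.4, 0.6]
width: 0.3
```

```bash
python3 - <<'E'
from dock import *
s,c=show("wrist","pics/w19.png");rep(s)
E
```

```text
tcp dock [-57.7  48.3  18. ] tip [-75.5  48.2  48.7] w 0.3 f [0.5 1.4 0.6]
tool x [ 0.002 -1.    -0.   ] y [-0.865 -0.001 -0.502] z [ 0.502  0.001 -0.865]
```

View pics/w19.png

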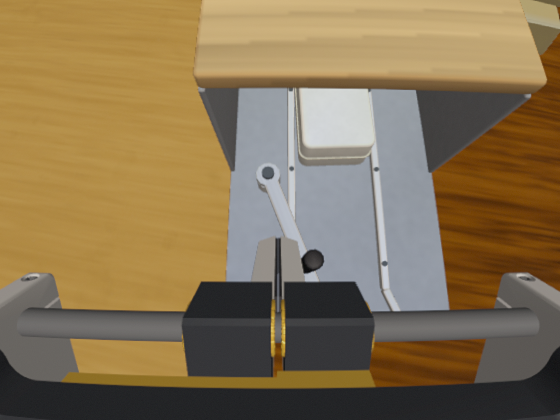

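Emit:
move_arm --motion "0.011 -0.0045 0.0026 0 0 0 255;0.011 -0.0046 0.0026 0 0 0 255;0.006 -0.0048 0.0028 0 0 0 255;0.005 -0.0047 0.0027 0 0 0 255;0 0 0 0 0 0 255;-0.004 0 0 0 0 0 255;0 0.0134 -0.0078 0 0 0 255;0 0.0134 -0.0078 0 0 0 255"

```text
t: 22.88
tcp_pos: [498.4, 159.2, 16.5]
ee_rot: [-0.198, 0.739, -0.622, 0.167]
ft_force: [-1.0, -0.1, -0.9]
width: 0.3
```

Emit:
move_arm --motion "0 0.004 -0.002 0 0 0 255;0 0 0 0 0 0 255;0 0 0 0 0 0 255;0 0 0 0 0 0 255"

```text
t: 23.22
tcp_pos: [495.0, 158.3, 16.9]
ee_rot: [-0.198, 0.739, -0.622, 0.167]
ft_force: [-0.4, -0.6, 0.2]
width: 0.3
```

```bash
python3 - <<'E'
from dock import *
s,c=show("wrist","pics/w20.png");rep(s)
for l,z in {'keeper_hinge':22,'keeper_knob':80}.items():
    for r in nets.pinpoint("wrist",l)[:1]:
        px=np.array(r["at"])*[560,420]; print(l,r["p"],px,W2D(unproj(c,px,[z])[0]))
E
```

```text
tcp dock [-71.4  20.1  16.9] tip [-89.2  20.   47.6] w 0.3 f [-0.4 -0.6  0.2]
tool x [ 0.004 -1.     0.   ] y [-0.865 -0.003 -0.501] z [ 0.501  0.002 -0.865]
keeper_hinge 0.57 [231.    156.912] [-10.15505198  58.35160358  22.        ]
keeper_knob 0.78 [318.92 195.51] [-61.68332781  -4.64986786  80.        ]
```

View pics/w20.png

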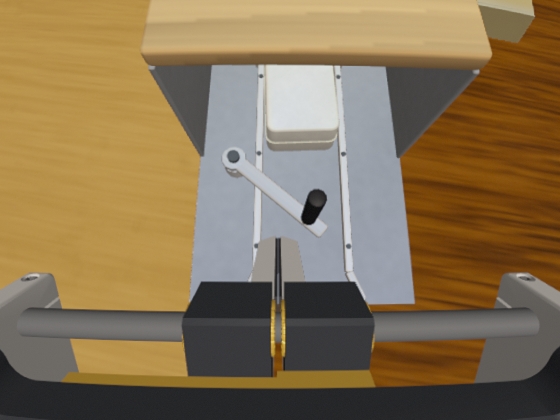

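Emit:
move_arm --motion "0.014 0 0 0 0 0 255;0.012 0 0 0 0 0 255;0.002 -0.0104 0.006 0 0 0 255;0.003 -0.0104 0.006 0 0 0 255;0.003 -0.0104 0.006 0 0 0 255;0.003 -0.0104 0.006 0 0 0 255;0.002 -0.0087 0.005 0 0 0 255;0 0 0 0 0 0 255"

```text
t: 24.03
tcp_pos: [559.8, 129.0, 16.4]
ee_rot: [-0.198, 0.739, -0.622, 0.167]
ft_force: [-0.8, -0.2, 1.3]
width: 0.4
```

Emit:
move_arm --motion "0 0 0 0 0 0 255;0 -0.0026 0.0015 0 0 0 255;0 0 0 0 0 0 255;0 0 0 0 0 0 255"

```text
t: 24.37
tcp_pos: [560.9, 130.3, 16.5]
ee_rot: [-0.198, 0.739, -0.622, 0.167]
ft_force: [-0.3, 0.3, -0.3]
width: 0.3
```

```bash
python3 - <<'E'
from dock import *
s,c=show("wrist","pics/w21.png");rep(s)
E
```

```text
tcp dock [-11.1 -18.5  16.5] tip [-28.9 -18.5  47.2] w 0.3 f [-0.3  0.3 -0.3]
tool x [ 0.004 -1.    -0.   ] y [-0.866 -0.004 -0.5  ] z [ 0.5    0.002 -0.866]
```

View pics/w21.png

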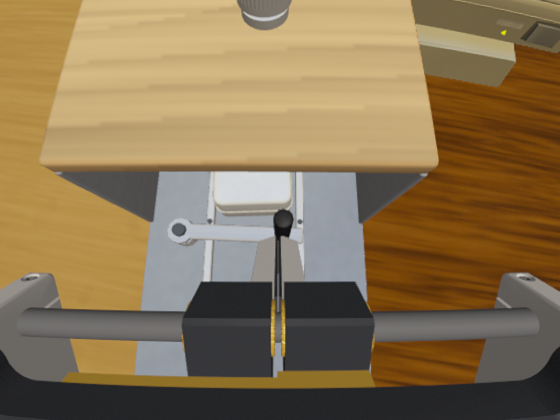

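Emit:
move_arm --motion "0 -0.0026 0.0015 0 0 0 255;0 -0.0017 0.001 0 0 0 255;0 0 0 0 0 0 255;0 0 0 0 0 0 255"

```text
t: 24.75
tcp_pos: [564.8, 130.7, 15.8]
ee_rot: [-0.197, 0.739, -0.622, 0.166]
ft_force: [-6.5, -1.6, 4.1]
width: 0.3
```

Emit:
move_arm --motion "0 -0.0017 0.001 0 0 0 255;0 0 0 0 0 0 255;0 0 0 0 0 0 255"

```text
t: 25.0
tcp_pos: [565.5, 130.7, 15.5]
ee_rot: [-0.196, 0.74, -0.622, 0.165]
ft_force: [-14.6, -3.7, 9.6]
width: 0.6
```

```bash
python3 - <<'E'
from dock import *
s,c=show("wrist","pics/w22.png");rep(s)
E
```

```text
tcp dock [ -6.5 -18.8  15.5] tip [-24.1 -18.9  46.3] w 0.6 f [-14.6  -3.7   9.6]
tool x [ 0.004 -1.     0.   ] y [-0.869 -0.004 -0.495] z [ 0.495  0.002 -0.869]
```

View pics/w22.png

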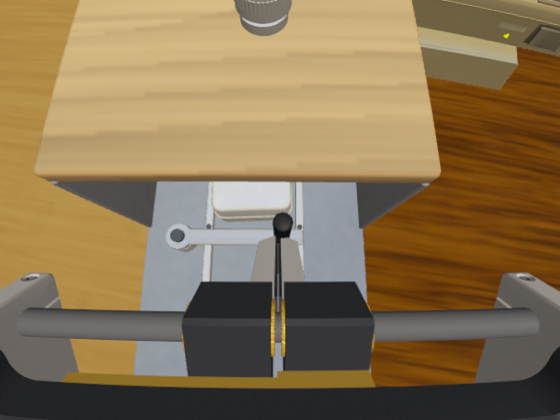

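Emit:
move_arm --motion "0 0.0087 -0.005 0 0 0 255;0 0.0173 -0.01 0 0 0 255;0 0.026 -0.015 0 0 0 255;0 0.0173 -0.01 0 0 0 255;0 -0.01 -0.0173 0 0 0 255;0 -0.01 -0.0173 0 0 0 200;0 0 0 0 0 0 150;0 0 0 0 0 0 100"

```text
t: 25.72
tcp_pos: [490.6, 117.7, 58.4]
ee_rot: [-0.2, 0.739, -0.622, 0.168]
ft_force: [-0.4, -0.1, -0.1]
width: 17.2
```

Emit:
move_arm --motion "0 0 0 0 0 0 100;0 0 0 0 0 0 100;0 0 0 0 0 0 100;0 0 0 0 0 0 100"

```text
t: 26.05
tcp_pos: [488.5, 117.4, 54.9]
ee_rot: [-0.197, 0.739, -0.622, 0.166]
ft_force: [0.1, 0.0, 0.4]
width: 43.7
```

```bash
python3 - <<'E'
from dock import *
s,c=show("wrist","pics/w23.png");rep(s)
D={}
for l,z in {'keeper_hinge':25,'keeper_knob':80}.items():
    for r in nets.pinpoint("wrist",l)[:1]:
        px=np.array(r["at"])*[560,420]; D[l]=W2D(unproj(c,px,[z])[0]);print(l,r["p"],px,D[l])
print("bar q=0 centre line",proj(c,D2W(V,[[-10,56,25],[-10,-38,25],[-10,-22,80]])).round(1).tolist())
for q in (.1,-.1): print(q,proj(c,D2W(V,[[-10-94*np.sin(q),56-94*np.cos(q),25],[-10-78*np.sin(q),56-78*np.cos(q),80]])).round(1).tolist())
for x in (3,6,9): print(x,proj(c,D2W(V,[[x,0,38],[x,0,6]])).round(1).tolist())
print("shelf",proj(c,D2W(V,[[0,90,115],[0,-90,115]])).round(1).tolist())
cv2.imwrite("pics/w23z.png",cv2.resize(c["img"][50:240,140:400,::-1],None,fx=3,fy=3,interpolation=cv2.INTER_CUBIC))
t=cam("scene"); cv2.imwrite("pics/s23.png",cv2.resize(t["img"][190:290,190:320,::-1],None,fx=6,fy=6,interpolation=cv2.INTER_CUBIC))
E
```

```text
tcp dock [-84.6 -19.1  54.9] tip [-102.3  -19.2   85.7] w 43.7 f [0.1 0.  0.4]
tool x [ 0.004 -1.    -0.   ] y [-0.867 -0.003 -0.498] z [ 0.498  0.002 -0.867]
keeper_hinge 0.66 [202.496 161.112] [-11.61724805  52.45172934  25.        ]
keeper_knob 0.92 [282.52 129.78] [ -9.80982174 -23.23813316  80.        ]
bar q=0 centre line [[198.9, 159.6], [297.0, 159.6], [280.9, 130.0]]
0.1 [[296.7, 168.8], [280.4, 139.1]]
-0.1 [[296.4, 150.7], [280.4, 121.1]]
3 [[256.6, 140.7], [258.8, 155.6]]
6 [[256.7, 137.8], [258.8, 152.9]]
9 [[256.8, 134.9], [258.9, 150.3]]
shelf [[116.7, 91.6], [382.6, 91.0]]
```

View pics/w23z.png

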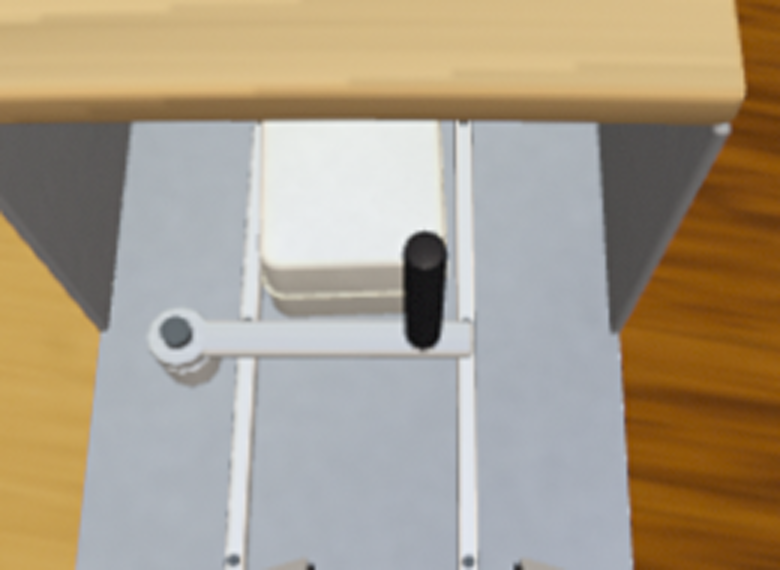

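View pics/s23.png

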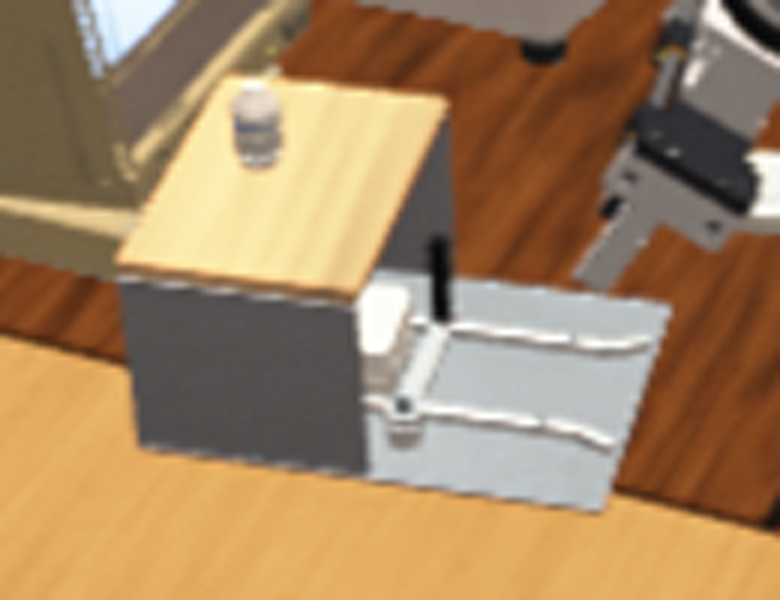

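```bash
python3 -c "
from plant import sign_off
print(sign_off())"
```

```text
the job is handed in; nothing more can be done
None
```

The white case is stowed in the bay against the back stop, the keeper bar is shut across the lane, and the arm is clear with the gripper open. I handed the job in at about 26 s of the 67 s allowed; `sign_off` reports no verdict.

**What I did:** I gripped the case and set it flat in the lane. I pushed it under the shelf with the tool tilted about 30°, then pushed again with both fingers to square it up. I swung the keeper shut by its knob in two pushes, first from the side and then from behind.

**Last checks, from a clear wrist view:**
- **Case:** its near end is at about 6 mm in dock x, where 6 mm means fully home. It looks flat, and centred in the lane to within about 1 mm. It stopped firmly at about 15 N on both pushes.
- **Keeper:** the knob measured at dock (-9.8, -23.2) mm against (-10, -22) for shut, so the angle is about 0. It also met its stop at about 15 N.
- **Bystanders:** I touched none of them. I did not re-measure their positions at the end.

**What disagreed:**
- **Fingertip position:** the real fingertips sit about 35 mm short of the reported TCP. My first two grasps closed on nothing above the case because of this. A light touch on the case top measured the offset, and I corrected for it from then on.
- **Case position on the way:** one earlier wrist view put the near end at about 4.7 mm instead of 6 mm, which is still within tolerance.

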